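# Change over a stock tub at the pharmacy counter

## Robot

A 6-joint arm with a two-finger parallel gripper is mounted at the origin on the work surface. World frame = base frame: x ahead of the robot, y to its left, z up, the work surface at z = 0. Lengths are in m, angles in degrees, forces in N, time in s.
With the tool pointing down it reaches from about 0.35 to 0.875 m from the base axis. Payload 4.2 kg.
Tool frame: the origin (TCP) lies midway between the tips of the shut fingers; the grasp point (between the pads) lies 19 mm behind it; z points along the fingers, y is the line along which they close (so a half turn about z gives the same grasp; the last joint's range is limited). The gripper opens to 87 mm and grips with 3 to 60 N. Pads are 19 mm wide; open, the fingers measure 117 mm over their backs; the gripper's body (75 mm by 190 mm) begins 51 mm behind the grasp point.
Start: joints at [-61.673, 22.042, 0.453, 0, -68.411, -14.817], TCP at [0.146, -0.608, 0.223] pointing down, gripper open.
Joint ranges: [-179.83, 179.83], [-69.29, 118.12], [-61.27, 80.66], [-181.25, 117.63], [-171.15, -9.14], [-177.46, 177.46]. Speed limits (degrees/s): [159.86, 159.86, 180, 180, 180, 180].

## Interface

Orientations are given as a 3x3 rotation matrix whose columns are the frame's x, y, z axes.
In Python, from cell import arm gives the robot as it stands.
- The arm moves only by the shell command python3 -m creep 'ROWS' [FORCE]. ROWS is a JSON object of lists of equal length, an entry for each row: "dp": the shift along the world's x, y, z in cm, a list of three; "turn": the turn, a rotation vector about the world's x, y, z in rad, a list of three; "claw": the closure, from -1 (fully open) to 1 (shut). In form: {"dp": [[dx, dy, dz], ...], "turn": [[rx, ry, rz], ...], "claw": [claw, ...]}. A call has exactly 10 rows; each row is the pose to reach, as a shift and turn from the pose commanded when the call began; what a row does not reach only later rows make up. A row lasts 1/12 s, in which the tool goes at most 41.7 mm and 7.16 degrees, less where a joint would pass 70% of its speed; a pose out of reach is approached as far as the arm can. A call with a gripper value outside its range is refused whole. The fingers move at their own pace and stop on an object; FORCE is the grip in N (left out, the last holds). Time passes only in rows, so rows that repeat a pose let the fingers close, or fill a call up. It gives the time, the measured TCP pose, the force, the opening and the grip force at its end, in the units of the state.
- arm.sense(): the state, without advancing time (a new reading comes with each control period).
- arm.camera(name): name is "side" or "top" or "wrist"; returns (picture, depth): 384x512x3 uint8, red, green, blue; 384x512 float32, m along the optical axis (not along the pixel's ray), 0 where there is no reading.
- arm.camera_info(name): a dict with "K" (3x3 intrinsics, pixels), "world_to_cam" (4x4, takes a point from world to camera coordinates); the wrist camera has in their place "mount" (4x4, takes a point from camera to tool coordinates, whose origin is the TCP and whose axes are the flange's). Camera axes: x right, y down, z forward; pixel columns grow to the right and rows downward; lengths in m; the calibration is good to about 2 mm. A picture is of the moment at which its call begins: read the wrist's pose just before it. camera_info takes no time and is no camera call.
- arm.hand_in(): hands the job in; it is judged then, once.
Trained networks look in the newest picture that a camera, given by its name, has taken for a name from the list of things; names that differ only in an ending like _2 or _b are one class to them, and where a whole thing is asked for, a point or a joint stands for the part that bears it (a point fixed in the world has none). Each returns a list of dicts, best first, with "conf" (0 to 1); they miss things now and then, are a little off and sometimes report something else, mostly with a low value. They report only what shows in the picture. A call takes as long as a camera call.
- arm.find_in(camera, label): "point" ([x, y, z] in m, in world coordinates, good to about 4 mm: the middle of the surface that is visible of it).
- arm.landmark_of(camera, label): "point" ([x, y, z] in m, in world coordinates, good to about 4 mm: a listed point, or the origin of a listed thing).
The state is a dict: "clock": time; "q": joint angles; "dq": joint speeds; "joint_efforts": joint torques, N m; "position": TCP position; "tool_rot": TCP orientation; "contact_force": force on the tool from outside, world axes, zero at the start; "wrist_torque": the same for the moment, N m; "grip_width": opening from 0.0 (shut) to 1.0 (fully open); "finger_force": force on a finger pad.
Only numpy, scipy, OpenCV 4.12 (cv2) and the standard library are available. Lean on these libraries where they do the work, as an engineer would, in place of code of your own. Each camera call takes 0.05 s, during which the arm holds its last target. There are 200 camera calls.

## Task

Change over the stock tub: tip all the old vials out of it into the hopper of the take-back unit, then stand the tub upright and lengthways, centred on the narrow raised ledge. Once the vials are in the hopper, pull the unit's sprung lever fully towards you so that they all drop into the bin below, and ease it slowly all the way back without letting it snap. Finally put every fresh carton from the counter into the tub on its ledge, side by side on its floor with none on top of another; leave the two bottles and the jar where they are.

Things in the scene. Friction and masses are not known exactly. Their poses are not given: they have to be found in the camera images.
- tub: grey open tub 174 mm long (x), 60 wide (y), 32 high, walls and floor 3 mm. Origin: middle of length and width at the underside, z up. The -x end is upright; the +x end is a pouring slope at 45 degrees from the floor (x = +55) up to the rim (x = +87). Inner floor: x = -84 to +55, 54 wide. Holds the vials at the start; grip it from above across its width
- vial0: old vial: amber cylinder 16 mm diameter, 28 mm tall, white cap; standing in the tub at the start. Origin: centre of its bottom, z along its axis to the cap. May be absent
- vial1: old vial: amber cylinder 16 mm diameter, 28 mm tall, white cap; standing in the tub at the start. Origin: centre of its bottom, z along its axis to the cap. May be absent
- vial2: old vial: amber cylinder 16 mm diameter, 28 mm tall, white cap; standing in the tub at the start. Origin: centre of its bottom, z along its axis to the cap. May be absent
- vial3: old vial: amber cylinder 16 mm diameter, 28 mm tall, white cap; standing in the tub at the start. Origin: centre of its bottom, z along its axis to the cap. May be absent
- vial4: old vial: amber cylinder 16 mm diameter, 28 mm tall, white cap; standing in the tub at the start. Origin: centre of its bottom, z along its axis to the cap. May be absent
- vial5: old vial: amber cylinder 16 mm diameter, 28 mm tall, white cap; standing in the tub at the start. Origin: centre of its bottom, z along its axis to the cap. May be absent
- carton0: fresh carton: cardboard box with a white band, 30 x 30 mm and 40 mm tall, standing on the counter. Origin: centre of its underside, z up. May be absent
- carton1: fresh carton: cardboard box with a white band, 30 x 30 mm and 40 mm tall, standing on the counter. Origin: centre of its underside, z up. May be absent
- carton2: fresh carton: cardboard box with a white band, 30 x 30 mm and 40 mm tall, standing on the counter. Origin: centre of its underside, z up. May be absent
- carton3: fresh carton: cardboard box with a white band, 30 x 30 mm and 40 mm tall, standing on the counter. Origin: centre of its underside, z up. May be absent
- unit: take-back unit, fixed: box 180 x 180 mm, 140 high. Open funnel on top, mouth 172 mm square, narrowing to 112 mm square over a steel slide gate at height 76; below it a clear bin (floor at 4, ceiling at 72 mm). Origin: centre of its underside, z up, axes along its sides. Lever on its -y side; the opening gate slides out of the +x side by up to 120 mm
- hopper (a point): centre of the hopper's mouth, at the rim's height (140 mm above the counter)
- lever (a joint): angle of the sprung lever, rad: 0 at rest (leaning back to the unit's +x, 0.4 off upright), 1.1 fully pulled towards the unit's -x. The gate follows it; the throat is open from 1.0. A spring returns it: about 2 N at the handle at rest, 9 N fully pulled
- lever_grip (a point): middle of the lever's handle: a level round black bar 16 mm in diameter, about 70 mm long, along the unit's y; 120 mm from the hinge axis. Moves with the lever
- lever_pivot (a point): point on the lever's hinge axis (the unit's y direction) in line with lever_grip, 100 mm above the counter
- ledge: narrow raised steel ledge fixed to the counter: top 220 mm long (x) by 50 mm wide (y), 45 mm high, on a thin web. Origin: centre of its foot; x lengthways
- ledge_top (a point): centre of the ledge's top face
- bottle_a: amber bottle, 42 mm diameter, 95 mm high, standing; not part of the job. Origin: centre of its underside
- bottle_b: a second such bottle, standing; not part of the job
- jar: white jar, 60 mm diameter, 65 mm high, standing; not part of the job. Origin: centre of its underside

How it is judged (in metres and radians):
On the way, in this order (a step that is already met when the one before it is completed fails the run):
1. the tub, over the hopper, is tipped well past 60 degrees (angle between tub's own z axis and vertical above 1.05 rad and horizontal distance between tub and hopper below 0.16 m), for 0.2 s.
2. all the old vials are in the take-back unit and the tub is upright again (x of vial0 in the frame of unit between -0.09 and 0.09 m and y of vial0 in the frame of unit between -0.09 and 0.09 m and z of vial0 in the frame of unit between -0.01 and 0.15 m and x of vial1 in the frame of unit between -0.09 and 0.09 m and y of vial1 in the frame of unit between -0.09 and 0.09 m and z of vial1 in the frame of unit between -0.01 and 0.15 m and x of vial2 in the frame of unit between -0.09 and 0.09 m and y of vial2 in the frame of unit between -0.09 and 0.09 m and z of vial2 in the frame of unit between -0.01 and 0.15 m and x of vial3 in the frame of unit between -0.09 and 0.09 m and y of vial3 in the frame of unit between -0.09 and 0.09 m and z of vial3 in the frame of unit between -0.01 and 0.15 m and x of vial4 in the frame of unit between -0.09 and 0.09 m and y of vial4 in the frame of unit between -0.09 and 0.09 m and z of vial4 in the frame of unit between -0.01 and 0.15 m and x of vial5 in the frame of unit between -0.09 and 0.09 m and y of vial5 in the frame of unit between -0.09 and 0.09 m and z of vial5 in the frame of unit between -0.01 and 0.15 m and angle between tub's own z axis and vertical below 0.15 rad), for 0.2 s.
3. the lever is pulled fully (over 1.0 rad) (value of joint lever above 1 rad), for 0.2 s.
4. the lever is back home (under 0.08 rad) and all vials are in the bin below the gate (value of joint lever below 0.08 rad and x of vial0 in the frame of unit between -0.09 and 0.09 m and y of vial0 in the frame of unit between -0.09 and 0.09 m and z of vial0 in the frame of unit between -0.01 and 0.07 m and x of vial1 in the frame of unit between -0.09 and 0.09 m and y of vial1 in the frame of unit between -0.09 and 0.09 m and z of vial1 in the frame of unit between -0.01 and 0.07 m and x of vial2 in the frame of unit between -0.09 and 0.09 m and y of vial2 in the frame of unit between -0.09 and 0.09 m and z of vial2 in the frame of unit between -0.01 and 0.07 m and x of vial3 in the frame of unit between -0.09 and 0.09 m and y of vial3 in the frame of unit between -0.09 and 0.09 m and z of vial3 in the frame of unit between -0.01 and 0.07 m and x of vial4 in the frame of unit between -0.09 and 0.09 m and y of vial4 in the frame of unit between -0.09 and 0.09 m and z of vial4 in the frame of unit between -0.01 and 0.07 m and x of vial5 in the frame of unit between -0.09 and 0.09 m and y of vial5 in the frame of unit between -0.09 and 0.09 m and z of vial5 in the frame of unit between -0.01 and 0.07 m), for 0.2 s.
At the end, for the whole second after the job is handed in: All vials in the bin under the gate (below 70 mm); lever under 0.08 rad; tub upright (0.1 rad) on the ledge, along it (0.25 rad, either way round), within 22 mm of its centre line and 50 mm of its middle; cartons in the tub, none on another (origin under 30 mm above its underside); all at rest (all of step 4 and x of tub in the frame of ledge_top between -0.05 and 0.05 m and y of tub in the frame of ledge_top between -0.022 and 0.022 m and z of tub in the frame of ledge_top between -0.005 and 0.006 m and angle between tub's own z axis and vertical below 0.1 rad and angle between the x axis of tub and the x axis of ledge, either way round below 0.25 rad and linear speed of each of tub, carton0, carton1, carton2, carton3 below 0.03 m/s and x of carton0 in the frame of tub between -0.09 and 0.08 m and y of carton0 in the frame of tub between -0.03 and 0.03 m and z of carton0 in the frame of tub between -0.003 and 0.03 m and x of carton1 in the frame of tub between -0.09 and 0.08 m and y of carton1 in the frame of tub between -0.03 and 0.03 m and z of carton1 in the frame of tub between -0.003 and 0.03 m and x of carton2 in the frame of tub between -0.09 and 0.08 m and y of carton2 in the frame of tub between -0.03 and 0.03 m and z of carton2 in the frame of tub between -0.003 and 0.03 m and x of carton3 in the frame of tub between -0.09 and 0.08 m and y of carton3 in the frame of tub between -0.03 and 0.03 m and z of carton3 in the frame of tub between -0.003 and 0.03 m); the robot touches nothing.
It fails at once if the lever snaps back (faster than 2 rad/s towards rest) (velocity of joint lever below -2 rad/s).
It fails at once if the first bottle is moved over 30 mm or knocked over (distance of bottle_a from where it was at the start of the episode above 0.03 m or angle between bottle_a's own z axis and vertical above 0.5 rad).
It fails at once if the second bottle is moved over 30 mm or knocked over (distance of bottle_b from where it was at the start of the episode above 0.03 m or angle between bottle_b's own z axis and vertical above 0.5 rad).
It fails at once if the jar is moved over 30 mm or knocked over (distance of jar from where it was at the start of the episode above 0.03 m or angle between jar's own z axis and vertical above 0.5 rad).
Of vial0, vial1, vial2, vial3, vial4, vial5 only 3 to 6 are there at a start; the rules pass over those that are not, and their reading is None.
Of carton0, carton1, carton2, carton3 only 2 to 4 are there at a start; the rules pass over those that are not, and their reading is None.
At some moment in a run one of carton0, carton1, carton2, carton3 may be knocked a few centimetres aside while the robot is not near it.
It also fails if it takes over 208 s, if anything falls off the work surface, if the arm or the gripper's body presses on something with over 40 N, if the wrist force passes 120 N, or if a joint passes its speed limit or range.

## Working session

There is one attempt and no reset: what is moved stays moved. The work goes in short steps, Python scripts to look and compute and a shell command to move; the robot and the scene stay as the last step left them, time stands still between calls to the robot, and variables do not carry over. Pictures are saved under pics/ and viewed, at most 14 in all, crops included, and the job is handed in when it is done.

```bash
ls; mkdir -p pics; cat > h.py <<'E'
import numpy as np, cv2
from cell import arm
np.set_printoptions(precision=4, suppress=True)
def snap(c,f):
    im,d=arm.camera(c); cv2.imwrite('pics/'+f,im[:,:,::-1]); return im,d
def cloud(c,d):
    i=arm.camera_info(c);K=np.array(i['K'])
    v,u=np.mgrid[:d.shape[0],:d.shape[1]]
    p=np.stack([(u-K[0,2])/K[0,0]*d,(v-K[1,2])/K[1,1]*d,d,np.ones_like(d)],-1)
    if 'mount' in i:
        s=arm.sense();T=np.eye(4);T[:3,:3]=s['tool_rot'];T[:3,3]=s['position'];M=T@np.array(i['mount'])
    else: M=np.linalg.inv(np.array(i['world_to_cam']))
    return (p@M.T)[...,:3]
E
python3 - <<'E'
from h import *
for c in('top','side'):
    im,d=snap(c,c+'0.png')
    for n in('tub','vial0','carton0','hopper','unit','lever_grip','lever_pivot','ledge','ledge_top','bottle_a','jar'):
        r=arm.landmark_of(c,n); print(c,n,[(np.round(x['point'],3).tolist(),round(x['conf'],2)) for x in r])
s=arm.sense();print(s['clock'],s['position'],np.array(s['tool_rot']))
E
```

```text
pics
top tub [([0.493, -0.09, -0.0], 0.61), ([0.486, -0.322, -0.003], 0.29)]
top vial0 [([0.482, -0.11, 0.003], 0.53), ([0.503, -0.098, 0.003], 0.52), ([0.464, -0.121, 0.001], 0.51)]
top carton0 [([0.656, -0.172, 0.0], 0.5), ([0.645, -0.1, -0.002], 0.46)]
top hopper [([0.654, -0.17, 0.001], 0.75), ([0.538, 0.296, 0.138], 0.61)]
top unit [([0.537, 0.303, 0.002], 0.66)]
top lever_grip [([0.577, 0.142, 0.215], 0.8)]
top lever_pivot []
top ledge [([0.486, -0.322, -0.002], 0.69)]
top ledge_top [([0.49, -0.319, 0.047], 0.64), ([0.462, -0.123, 0.002], 0.38)]
top bottle_a [([0.708, 0.058, -0.001], 0.83), ([0.508, -0.463, -0.0], 0.55)]
top jar [([0.367, 0.103, -0.0], 0.76)]
side tub [([0.494, -0.09, 0.002], 0.59)]
side vial0 [([0.481, -0.111, 0.002], 0.62), ([0.462, -0.118, 0.006], 0.48), ([0.505, -0.1, 0.0], 0.39), ([0.491, -0.091, 0.002], 0.27)]
side carton0 [([0.642, -0.099, -0.0], 0.77), ([0.657, -0.17, 0.006], 0.58)]
side hopper [([0.536, 0.293, 0.143], 0.74), ([0.536, 0.293, 0.003], 0.63)]
side unit [([0.535, 0.293, 0.0], 0.97)]
side lever_grip [([0.579, 0.141, 0.211], 0.62), ([0.533, 0.142, 0.099], 0.33)]
side lever_pivot [([0.529, 0.142, 0.099], 0.9)]
side ledge [([0.491, -0.321, 0.003], 0.59)]
side ledge_top [([0.489, -0.318, 0.046], 0.56)]
side bottle_a [([0.711, 0.058, 0.003], 0.84)]
side jar [([0.369, 0.11, -0.001], 0.84), ([0.506, -0.101, 0.002], 0.38)]
1.2 [ 0.146  -0.6077  0.2225] [[-0.9723 -0.2336 -0.    ]
 [-0.2336  0.9723  0.    ]
 [ 0.      0.     -1.    ]]
```

View pics/top0.png

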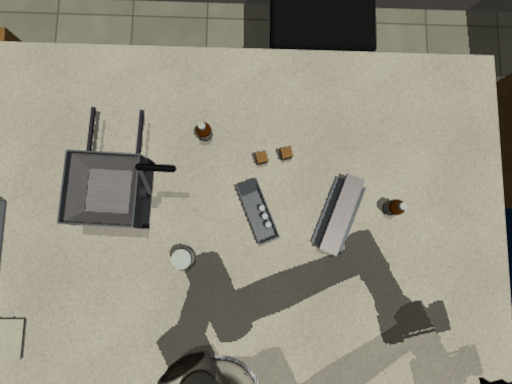

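View pics/side0.png

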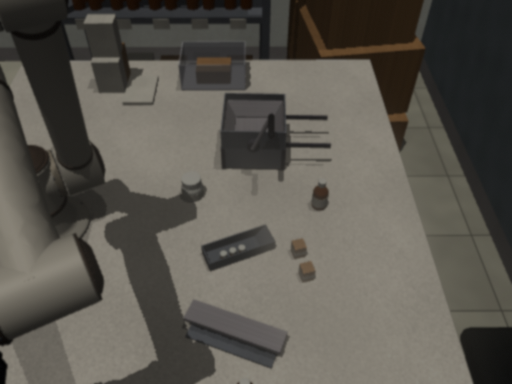

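```bash
python3 - <<'E'
from h import *
for c in('top',):
    im,d=arm.camera(c);P=cloud(c,d)
    i=arm.camera_info(c);print(np.array(i['K'])[0,0],np.linalg.inv(i['world_to_cam'])[:3,3])
    def rect(name,cx,cy,r,z0,z1):
        m=(np.hypot(P[...,0]-cx,P[...,1]-cy)<r)&(P[...,2]>z0)&(P[...,2]<z1)&(d>0)
        q=P[m];R=cv2.minAreaRect((q[:,:2]*1000).astype(np.float32));print(name,len(q),R,np.median(q,0))
        # ok
    rect('tubrim',.493,-.09,.11,.026,.05)
    rect('ledge',.49,-.32,.13,.03,.06)
    rect('unit',.537,.298,.14,.132,.15)
    rect('c1',.656,-.17,.03,.03,.06)
    rect('c2',.644,-.1,.03,.03,.06)
    rect('lever',.577,.142,.06,.18,.24)
    rect('bottle_b',.508,-.463,.05,.02,.12)
    rect('bottle',.709,.058,.05,.02,.12)
    rect('jar',.368,.106,.05,.02,.12)
E
```

```text
358.37541899758236 [ 0.4488 -0.0582  1.0064]
tubrim 324 ((493.43035888671875, -90.09236145019531), (174.45263671875, 59.87164306640625), 22.55069351196289) [ 0.4962 -0.0968  0.0312]
ledge 1630 ((470.5515441894531, -361.80902099609375), (145.9576416015625, 219.95497131347656), 68.38557434082031) [ 0.4891 -0.3173  0.0443]
unit 733 ((536.7775268554688, 282.32061767578125), (209.7045135498047, 180.7521209716797), 87.77741241455078) [0.5397 0.3154 0.1392]
c1 126 ((655.9981079101562, -167.68455505371094), (30.218669891357422, 30.518495559692383), 15.707526206970215) [ 0.6547 -0.1675  0.039 ]
c2 125 ((642.0433959960938, -99.21963500976562), (30.314462661743164, 30.01825714111328), 13.258334159851074) [ 0.6413 -0.1     0.0393]
lever 319 ((577.3367309570312, 145.1508331298828), (27.087980270385742, 87.38050079345703), 7.902623653411865) [0.5759 0.1498 0.2161]
bottle_b 282 ((508.4626159667969, -459.09759521484375), (40.950965881347656, 34.574249267578125), 14.647289276123047) [ 0.5074 -0.4541  0.0635]
bottle 238 ((706.8660278320312, 59.76573944091797), (34.497161865234375, 40.8071174621582), 20.553730010986328) [0.7024 0.0577 0.0647]
jar 445 ((366.1497802734375, 103.30169677734375), (55.626808166503906, 55.37948989868164), 68.45269012451172) [0.3665 0.1015 0.0644]
```

The top view shows the tub at (256,211) with three vials, and the unit at (107,190) with its lever handle at (155,168). Two cartons are at (262,157) and (286,153), and the ledge is at (340,215). The bottles are at (203,130) and (396,207), and the jar is at (181,258). The side view agrees. Next I'll work out the tub's direction, the ledge axis and the unit's yaw.

```bash
python3 - <<'E'
from h import *
im,d=arm.camera('top');P=cloud('top',d)
def rect(name,cx,cy,r,z0,z1):
    m=(np.hypot(P[...,0]-cx,P[...,1]-cy)<r)&(P[...,2]>z0)&(P[...,2]<z1)&(d>0)
    q=P[m];R=cv2.minAreaRect((q[:,:2]*1000).astype(np.float32));print(name,len(q),R)
rect('ledge',.49,-.32,.115,.041,.05)
rect('unit',.537,.31,.123,.136,.15)
a=np.radians(22.55);ux=np.array([np.cos(a),np.sin(a)])
q=P.reshape(-1,3);L=(q[:,:2]-[.4934,-.0901]);s=L@ux;t=L@[-ux[1],ux[0]]
for e in np.arange(-.09,.09,.01):
    m=(s>e)&(s<e+.01)&(abs(t)<.02);print(round(e,3),np.round(np.percentile(q[m,2],[10,50,90]),3))
# anything tall and unexplained
m=(P[...,2]>.02)&(P[...,2]<.06)&(P[...,0]>.2)&(P[...,0]<.9)&(abs(P[...,1])<.7)
n,l,st,c=cv2.connectedComponentsWithStats(m.astype(np.uint8))
for i in range(1,n):
    if st[i,4]>25: print(st[i],P[l==i].mean(0))
cv2.imwrite('pics/crop1.png',cv2.resize(im[140:280,160:300,::-1],(560,560),interpolation=cv2.INTER_CUBIC))
E
```

```text
ledge 1487 ((488.0982666015625, -317.7242736816406), (51.6851692199707, 220.2227020263672), 68.45604705810547)
unit 537 ((536.7779541015625, 287.2964782714844), (199.46778869628906, 180.44776916503906), 87.77980041503906)
-0.09 [0.    0.006 0.032]
-0.08 [0.001 0.003 0.006]
-0.07 [0.    0.002 0.005]
-0.06 [0.001 0.002 0.006]
-0.05 [0.    0.005 0.032]
-0.04 [0.    0.003 0.012]
-0.03 [0.001 0.004 0.03 ]
-0.02 [-0.     0.003  0.032]
-0.01 [0.001 0.003 0.031]
-0.0 [0.001 0.004 0.032]
0.01 [0.001 0.003 0.006]
0.02 [-0.     0.002  0.005]
0.03 [0.001 0.003 0.005]
0.04 [0.    0.003 0.005]
0.05 [0.002 0.004 0.008]
0.06 [0.007 0.013 0.018]
0.07 [0.018 0.023 0.027]
0.08 [0.027 0.031 0.033]
[197 128  16  12  75] [0.6961 0.0551 0.0432]
[280 145  14  14 136] [ 0.655  -0.1671  0.0376]
[255 150  14  14 136] [ 0.6407 -0.0989  0.0377]
[147 171   5  15  48] [0.5793 0.2048 0.0378]
[ 319  173   46   83 1580] [ 0.487  -0.3163  0.0441]
[236 177  44  68 304] [ 0.5129 -0.0827  0.0292]
[143 197   7  31 124] [0.4811 0.2083 0.0401]
[385 199  18  16 110] [ 0.5054 -0.449   0.0429]
[  0 200   3  18  26] [0.4913 0.603  0.0238]
[259 205   6   6  29] [ 0.5011 -0.1015  0.0312]
[262 213   6   6  29] [ 0.4795 -0.1099  0.0305]
[265 221   7   6  31] [ 0.4574 -0.1193  0.0311]
[176 246  20  23 104] [0.3731 0.09   0.036 ]
```

View pics/crop1.png

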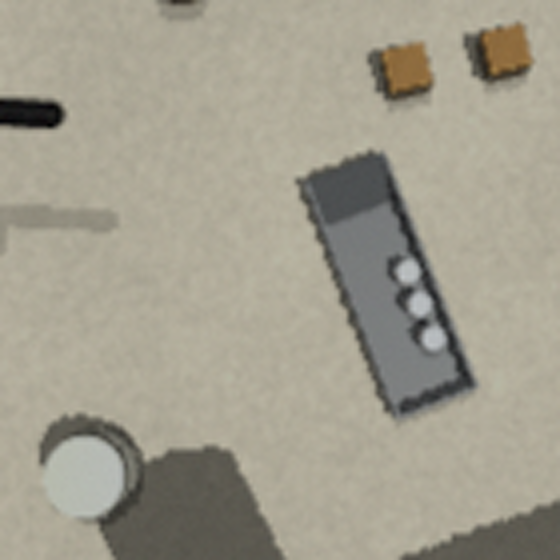

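Tub: centre (0.493,-0.090), and the slope end points along +22.5°. It holds three vials, at crop (406,270), (418,302) and (432,338). There are two cartons, at crop (406,70) and (505,52). The ledge axis is at -21.5°, centred at (0.488,-0.318). I'll move to the tub and grip it.

```bash
cat > st.py <<'E'
from h import *
import json
s=arm.sense(); json.dump({k:np.array(s[k]).tolist() for k in('clock','q','position','tool_rot')},open('log.jsonl','a')); open('log.jsonl','a').write('\n')
R=np.array(s['tool_rot'])
print('t%.2f'%s['clock'],'q',np.round(s['q'],1),'p',np.round(s['position'],4),'F',np.round(s['contact_force'],1),'w',round(s['grip_width']*87,1),'ff',np.round(s['finger_force'],1),'x',np.round(R[:,0],3),'y',np.round(R[:,1],3),'z',np.round(R[:,2],3))
E
python3 st.py
python3 -m creep '{"dp":[[17.4,25.9,0],[17.4,25.9,0],[17.4,25.9,0],[17.4,25.9,0],[17.4,25.9,0],[17.4,25.9,0],[17.4,25.9,0],[17.4,25.9,0],[17.4,25.9,0],[17.4,25.9,0]],"turn":[[0,0,0.158],[0,0,0.158],[0,0,0.158],[0,0,0.158],[0,0,0.158],[0,0,0.158],[0,0,0.158],[0,0,0.158],[0,0,0.158],[0,0,0.158]],"claw":[-1,-1,-1,-1,-1,-1,-1,-1,-1,-1]}' 40; python3 st.py
python3 -m creep '{"dp":[[17.34,25.86,0],[17.34,25.86,0],[17.34,25.86,0],[17.34,25.86,0],[17.34,25.86,0],[17.34,25.86,0],[17.34,25.86,0],[17.34,25.86,-4],[17.34,25.86,-8],[17.34,25.86,-12]],"turn":[[0,0,0],[0,0,0],[0,0,0],[0,0,0],[0,0,0],[0,0,0],[0,0,0],[0,0,0],[0,0,0],[0,0,0]],"claw":[-1,-1,-1,-1,-1,-1,-1,-1,-1,-1]}'; python3 st.py
```

```text
t1.30 q [-61.7  22.    0.5  -0.  -68.4 -14.8] p [ 0.146  -0.6077  0.2226] F [-0.6 -0.   0.4] w 87.1 ff 0.0 x [-0.972 -0.234 -0.   ] y [-0.234  0.972 -0.   ] z [ 0. -0. -1.]
clock: 2.13
position: [0.3207, -0.3479, 0.223]
tool_rot: [[-0.922, -0.386, 0.001], [-0.386, 0.922, -0.001], [-0.0, -0.001, -1.0]]
contact_force: [-1.6, 0.3, -0.4]
grip_width: 0.999
finger_force: 0.0
t2.13 q [-27.6   7.1 -20.    0.  -62.9 -39.7] p [ 0.3207 -0.3479  0.223 ] F [-1.6  0.3 -0.4] w 86.9 ff 0.0 x [-0.922 -0.386 -0.   ] y [-0.386  0.922 -0.001] z [ 0.001 -0.001 -1.   ]
clock: 2.97
position: [0.495, -0.0898, 0.1017]
tool_rot: [[-0.923, -0.384, 0.003], [-0.384, 0.923, 0.0], [-0.003, -0.001, -1.0]]
contact_force: [0.3, -0.1, -1.2]
grip_width: 0.998
finger_force: 0.0
t2.97 q [  8.2  17.6 -26.    0.  -46.2 -75.6] p [ 0.495  -0.0898  0.1017] F [ 0.3 -0.1 -1.2] w 86.8 ff 0.0 x [-0.923 -0.384 -0.003] y [-0.384  0.923 -0.001] z [ 0.003  0.    -1.   ]
```

```bash

python3 -m creep '{"dp":[[0,0,4],[0,0,8],[0,0,12],[0,0,12],[0,0,12],[0,0,12],[0,0,12],[0,0,12],[0,0,12],[0,0,12]],"turn":[[0,0,0],[0,0,0],[0.1,0,0],[0.2,0,0],[0.3,0,0],[0.4,0,0],[0.5,0,0],[0.5,0,0],[0.5,0,0],[0.5,0,0]],"claw":[-1,-1,-1,-1,-1,-1,-1,-1,-1,-1]}'>/dev/null; python3 st.py
python3 -m creep '{"dp":[[0,0,0],[0,0,0],[0,0,0],[0,0,0],[0,0,-2],[0,0,-6],[0,0,-10],[0,0,-12],[0,0,-12],[0,0,-12]],"turn":[[-0.1,0,0],[-0.2,0,0],[-0.3,0,0],[-0.4,0,0],[-0.5,0,0],[-0.5,0,0],[-0.5,0,0],[-0.5,0,0],[-0.5,0,0],[-0.5,0,0]],"claw":[-1,-1,-1,-1,-1,-1,-1,-1,-1,-1]}'>/dev/null; python3 st.py
cat > kin.py <<'E'
import numpy as np, json
from scipy.optimize import least_squares
from scipy.spatial.transform import Rotation as Rn
LO=np.array([-179.83,-69.29,-61.27,-181.25,-171.15,-177.46]);HI=np.array([179.83,118.12,80.66,117.63,-9.14,177.46])
def fk(q,p,s4,s6):
    h,L1,L2,off,L6,e=p;q1,q2,q3,q4,q5,q6=np.radians(q)
    A=Rn.from_euler('z',q1).as_matrix()
    B=A@Rn.from_euler('y',q2-q3).as_matrix()
    W=A@np.array([L1*np.sin(q2),0,h+L1*np.cos(q2)])+B@np.array([L2,0,e])
    C=B@Rn.from_euler('x',s4*q4).as_matrix()
    D=C@Rn.from_euler('y',-q5).as_matrix()      # tool dir = D x
    E=D@Rn.from_euler('x',s6*q6).as_matrix()
    # tool axes in E: z=x ; x0=?; at q6=0
    R=E@np.column_stack([[0,0,1],[0,-1,0],[1,0,0]])
    t=W+C@[0,off,0]+D@[L6,0,0]
    return t,R
S=[json.loads(l) for l in open('log.jsonl')]
def fit():
    best=None
    for s4 in(1,-1):
      for s6 in(1,-1):
        for f in(0,180):
          def res(p):
            o=[]
            for s in S:
                q=np.array(s['q']);q[5]+=f
                t,R=fk(q,p,s4,s6);o+=list((t-s['position'])*10)+list((R-np.array(s['tool_rot'])).ravel()*3)
            return o
          r=least_squares(res,[.25,.56,.42,-.16,.38,0])
          if best is None or r.cost<best[0]: best=(r.cost,r.x,s4,s6,f)
    return best
E
python3 - <<'E'
from kin import *
print(fit())
E
```

```text
t3.80 q [-10.9  16.1  -3.2 -28.7 -78.1 -48.8] p [ 0.4933 -0.091   0.2223] F [-0.   0.9 -0.1] w 87.1 ff 0.0 x [-0.924 -0.336 -0.183] y [-0.382  0.812  0.442] z [ 0.     0.478 -0.878]
t4.63 q [  8.4  17.5 -26.1   0.1 -46.5 -75.7] p [ 0.4935 -0.0894  0.1028] F [ 1.   0.4 -0.1] w 86.8 ff 0.0 x [-0.922 -0.386  0.001] y [-0.386  0.922 -0.001] z [-0.001 -0.001 -1.   ]
(np.float64(28.294078130884216), array([ 1.6060000e-01,  5.6490000e-01,  4.2180000e-01, -1.5980000e-01,
        3.0646200e-01, -8.2130594e-11]), -1, 1, 180)
```

```bash
python3 - <<'E'
from kin import *
for s4 in(1,-1):
  for s6 in(1,-1):
    def res(x):
        o=[]
        for s in S:
            q=np.array(s['q']);q[5]+=x[6]*100
            t,R=fk(q,x[:6],s4,s6);o+=list((t-s['position'])*10)+list((R-np.array(s['tool_rot'])).ravel())
        return o
    rs=[least_squares(res,[.16,.565,.42,-.16,.306,0,g]) for g in(0,.9,-.9,1.8)]
    r=min(rs,key=lambda r:r.cost);print(s4,s6,r.cost,r.x.round(4))
E
```

```text
1 1 4.276568182506061 [-0.6106  0.5949  0.3294 -0.1525 -0.2963  0.0941 -1.6296]
1 -1 1.3803236167941917 [-0.6106  0.5949  0.3294 -0.1525 -0.2963  0.0941  2.6795]
-1 1 2.9444958634010203 [ 0.1606  0.5649  0.4218 -0.1598  0.3065 -0.      1.9365]
-1 -1 1.1711434224728936e-27 [ 0.1606  0.5649  0.4218 -0.1598  0.3065 -0.     -0.9   ]
```

```bash
cat >> kin.py <<'E'
P0=[.1606,.5649,.4218,-.1598,.3065,0]
def FK(q):
    q=np.array(q,float).copy();q[5]-=90
    return fk(q,P0,-1,-1)
def IK(t,R,q0):
    def res(q):
        a,B=FK(q);return np.r_[(a-t)*20,(B-R).ravel()*3,(q-q0)*1e-5]
    r=least_squares(res,np.clip(q0,LO+.01,HI-.01),bounds=(LO,HI));a,B=FK(r.x)
    return r.x,np.linalg.norm(a-t)+.1*np.linalg.norm(B-R)
def tubR(psi,th):
    u=np.array([np.cos(np.radians(psi)),np.sin(np.radians(psi)),0]);z=np.array([0,0,1.]);c,s=np.cos(np.radians(th)),np.sin(np.radians(th))
    X=c*u-s*z;Z=c*z+s*u;return np.column_stack([X,np.cross(Z,X),Z])
E
python3 - <<'E'
from kin import *
H=np.array([.537,.297,.175]);q0=np.array([  8.4,17.5,-26.1,0.1,-46.5,-75.7])
t0,R0=FK(q0);t0=t0+[0,0,.16]
D=np.diag([-1,1,-1.])
for dirn in(range(22,240,15),range(22,-200,-15)):
  q=q0;q,e=IK(t0,R0,q)
  for psi in dirn:
    # turn while translating gradually: approx by interpolation
    f=min(1,abs(psi-22)/60)
    lip=tubR(psi,100)@[.087,0,.026]
    T=H-lip
    q,e=IK(t0*(1-f)+T*f,tubR(psi,0)@D,q)
    if e>.004: print('lost',psi,q.round(1));break
    if f<1: continue
    k=q;lst=[]
    for th in range(0,111,5):
        k,e=IK(T,tubR(psi,th)@D,k)
        if e>.004: break
        if th in(60,90,105): lst.append(k.round(0))
    print(psi,'maxth',th,'T',T.round(3),q.round(0),*lst)
E
```

```text
82 maxth 110 T [0.536 0.287 0.265] [ 43.  19.   2.   0. -73. -51.] [  54.   43.   12.   26. -113.  -64.] [  55.   53.    8.   36. -129.  -66.] [  54.   57.    4.   41. -135.  -67.]
97 maxth 110 T [0.538 0.287 0.265] [ 43.  19.   2.   0. -73. -36.] [  58.   38.    0.   34. -103.  -59.] [  58.   48.   -5.   45. -118.  -65.] [  57.   53.   -8.   50. -125.  -68.]
112 maxth 110 T [0.541 0.287 0.265] [ 43.  19.   3.   0. -73. -21.] [ 60.  33. -12.  43. -92. -56.] [  61.   43.  -18.   55. -108.  -67.] [  59.   49.  -21.   59. -117.  -72.]
127 maxth 110 T [0.543 0.289 0.265] [ 43.  20.   3.   0. -73.  -6.] [ 61.  27. -24.  53. -81. -54.] [ 62.  38. -30.  67. -99. -70.] [  60.   45.  -33.   71. -110.  -77.]
142 maxth 110 T [0.545 0.291 0.265] [ 43.  20.   3.   0. -73.   9.] [ 60.  21. -35.  66. -70. -54.] [ 60.  33. -42.  83. -92. -76.] [  58.   40.  -44.   86. -105.  -84.]
157 maxth 110 T [0.547 0.293 0.265] [ 43.  20.   4.   0. -74.  24.] [ 55.  15. -45.  84. -58. -55.] [ 53.  28. -52. 104. -88. -81.] [  51.   37.  -54.  106. -105.  -91.]
172 maxth 70 T [0.547 0.296 0.265] [ 43.  20.   4.   0. -74.  39.] [ 42.  10. -51. 110. -45. -59.]
187 maxth 50 T [0.547 0.298 0.265] [ 43.  20.   4.   0. -74.  54.]
202 maxth 45 T [0.547 0.301 0.265] [ 44.  21.   4.   0. -74.  68.]
217 maxth 45 T [0.545 0.303 0.265] [ 44.  21.   4.   0. -74.  83.]
232 maxth 65 T [0.543 0.305 0.265] [ 44.  20.   4.   0. -74.  98.] [ 22.   6. -17. -69. -27. 173.]
-38 maxth 110 T [0.529 0.303 0.265] [  45.   19.    2.   -0.  -73. -173.] [  18.   38.   29.  -52. -114. -154.] [  11.   48.   31.  -76. -128. -158.] [   9.   53.   29.  -88. -135. -161.]
lost -53 [  41.8   19.9    5.    -4.9  -74.7 -177.5]
```

```bash

python3 -m creep '{"dp":[[0,0,-3],[0,0,-6],[0,0,-8],[0,0,-9],[0,0,-9.6],[0,0,-9.6],[0,0,-9.6],[0,0,-9.6],[0,0,-9.6],[0,0,-9.6]],"turn":[[0,0,0],[0,0,0],[0,0,0],[0,0,0],[0,0,0],[0,0,0],[0,0,0],[0,0,0],[0,0,0],[0,0,0]],"claw":[-1,-1,-1,-1,-1,-1,0.5,0.5,0.5,0.5]}' 40 >/dev/null; python3 st.py
python3 -m creep '{"dp":[[0,0,0],[0,0,0],[0,0,0],[0,0,0],[0,0,0],[0,0,1],[0,0,2.5],[0,0,4],[0,0,5],[0,0,5]],"turn":[[0,0,0],[0,0,0],[0,0,0],[0,0,0],[0,0,0],[0,0,0],[0,0,0],[0,0,0],[0,0,0],[0,0,0]],"claw":[0.8,0.8,0.8,0.8,0.8,0.8,0.8,0.8,0.8,0.8]}' 40 >/dev/null; python3 st.py
```

```text
t5.47 q [  8.2  25.9 -31.3   0.  -32.7 -75.7] p [ 0.4941 -0.09    0.0076] F [ 0.3  0.2 -0.3] w 67.6 ff 0.0 x [-0.923 -0.384 -0.002] y [-0.384  0.923 -0.001] z [ 0.002  0.    -1.   ]
t6.30 q [  8.2  21.1 -28.8  -0.  -39.9 -75.7] p [ 0.4944 -0.0899  0.0584] F [ 1.3  0.9 -2.3] w 59.7 ff 40.0 x [-0.923 -0.384 -0.003] y [-0.384  0.923 -0.001] z [ 0.003  0.001 -1.   ]
```

```bash

python3 -m creep '{"dp":[[0,0,1],[0,0,3],[0,0,5.5],[0,0,8],[0,0,10.5],[0,0,13],[0,0,15.5],[0,0,18],[0,0,19.5],[0,0,20]],"turn":[[0,0,0],[0,0,0],[0,0,0],[0,0,0],[0,0,0],[0,0,0],[0,0,0],[0,0,0],[0,0,0],[0,0,0]],"claw":[0.8,0.8,0.8,0.8,0.8,0.8,0.8,0.8,0.8,0.8]}' >/dev/null; python3 st.py
python3 -m creep '{"dp":[[0.2,1,0],[0.4,2.5,0],[0.6,4.5,0],[0.8,6.5,0],[1.1,8.5,0],[1.4,10.5,0],[1.7,12.5,0],[1.9,14.5,0],[2.1,16,0],[2.2,17,0]],"turn":[[0,0,0.04],[0,0,0.1],[0,0,0.17],[0,0,0.25],[0,0,0.33],[0,0,0.41],[0,0,0.49],[0,0,0.56],[0,0,0.62],[0,0,0.655]],"claw":[0.8,0.8,0.8,0.8,0.8,0.8,0.8,0.8,0.8,0.8]}' >/dev/null; python3 st.py
python3 -m creep '{"dp":[[0.2,1,0],[0.4,2.5,0],[0.6,4.5,0],[0.8,6.5,0],[1.1,8.5,0],[1.4,10.5,0],[1.7,12.5,0],[1.9,14.5,0],[2.1,16,0],[2.2,17,0]],"turn":[[0,0,0.04],[0,0,0.1],[0,0,0.17],[0,0,0.25],[0,0,0.33],[0,0,0.41],[0,0,0.49],[0,0,0.56],[0,0,0.62],[0,0,0.655]],"claw":[0.8,0.8,0.8,0.8,0.8,0.8,0.8,0.8,0.8,0.8]}' >/dev/null; python3 st.py
python3 - <<'E'
from h import *
snap('side','side1.png')
E
```

```text
t7.13 q [  8.2   8.4 -13.1  -0.  -68.3 -75.7] p [ 0.494  -0.09    0.2583] F [ 1.  -0.  -2.5] w 59.8 ff 40.0 x [-0.923 -0.384 -0.003] y [-0.384  0.923 -0.001] z [ 0.003  0.001 -1.   ]
t7.97 q [ 26.8  10.7 -10.9  -0.1 -68.7 -56.5] p [0.5144 0.0816 0.2539] F [-0.5 -0.8 -2.8] w 59.5 ff 40.0 x [-0.495 -0.869  0.003] y [-0.869  0.495  0.003] z [-0.004 -0.001 -1.   ]
t8.80 q [ 40.7  17.8  -1.1  -0.  -71.2 -32.8] p [0.5372 0.2512 0.2551] F [ 0.8  0.2 -3.8] w 59.9 ff 40.0 x [ 0.136 -0.991  0.001] y [-0.991 -0.136  0.002] z [-0.002 -0.001 -1.   ]
```

View pics/side1.png

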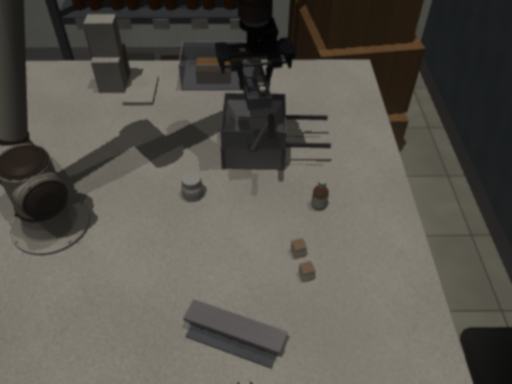

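The tub is over the hopper around (253,110), with its pouring end toward the far side (+y). Tipping now.

```bash

python3 -m creep '{"dp":[[0,0,0],[0,0,0],[0,0,0],[0,0,0],[0,0,0],[0,0,0],[0,0,0],[0,0,0],[0,0,0],[0,0,0]],"turn":[[-0.04,-0.005,0],[-0.12,-0.016,0],[-0.22,-0.03,0],[-0.32,-0.044,0],[-0.42,-0.058,0],[-0.52,-0.071,0],[-0.62,-0.085,0],[-0.72,-0.099,0],[-0.82,-0.113,0],[-0.9,-0.124,0]],"claw":[0.8,0.8,0.8,0.8,0.8,0.8,0.8,0.8,0.8,0.8]}' 50 >/dev/null; python3 st.py
python3 -m creep '{"dp":[[0,0,0],[0,0,0],[0,0,0],[0,0,0],[0,0,0],[0,0,0],[0,0,0],[0,0,0],[0,0,0],[0,0,0]],"turn":[[-0.1,-0.014,0],[-0.2,-0.028,0],[-0.3,-0.041,0],[-0.4,-0.055,0],[-0.5,-0.069,0],[-0.6,-0.083,0],[-0.7,-0.096,0],[-0.8,-0.11,0],[-0.85,-0.117,0],[-0.85,-0.117,0]],"claw":[0.8,0.8,0.8,0.8,0.8,0.8,0.8,0.8,0.8,0.8]}' >/dev/null; python3 st.py
python3 -m creep '{"dp":[[0,0,0],[0,0,0],[0,0,0],[0,0,0],[0,0,0],[0,0,0],[0,0,0],[0,0,0],[0,0,0],[0,0,0]],"turn":[[0,0,0],[0,0,0],[0,0,0],[0,0,0],[0,0,0],[0,0,0],[0,0,0],[0,0,0],[0,0,0],[0,0,0]],"claw":[0.8,0.8,0.8,0.8,0.8,0.8,0.8,0.8,0.8,0.8]}' >/dev/null; python3 st.py
python3 - <<'E'
from h import *
a,_=snap('side','s2.png');b,_=snap('top','t2.png')
cv2.imwrite('pics/both2.png',np.hstack([cv2.resize(a[40:220,170:370],None,fx=2,fy=2),cv2.resize(b[80:260,30:230],None,fx=2,fy=2)])[:,:,::-1])
E
```

```text
t9.68 q [ 55.2  32.7  -5.4  32.5 -94.6 -57.9] p [0.5375 0.2503 0.2554] F [-0.5  0.8 -3.7] w 59.7 ff 50.0 x [ 0.08  -0.607  0.791] y [-0.991 -0.135 -0.003] z [ 0.108 -0.783 -0.612]
t10.52 q [  55.9   50.7  -13.2   49.1 -119.9  -70.1] p [0.5379 0.2487 0.2531] F [-0.1 -0.2 -2.7] w 59.7 ff 50.0 x [-0.026  0.197  0.98 ] y [-0.991 -0.136  0.001] z [ 0.134 -0.971  0.198]
t11.35 q [  55.9   50.4  -13.1   49.1 -120.   -70.1] p [0.5374 0.2499 0.2565] F [ 0.3  0.3 -2.5] w 59.6 ff 50.0 x [-0.03   0.192  0.981] y [-0.991 -0.137 -0.004] z [ 0.134 -0.972  0.194]
```

View pics/both2.png

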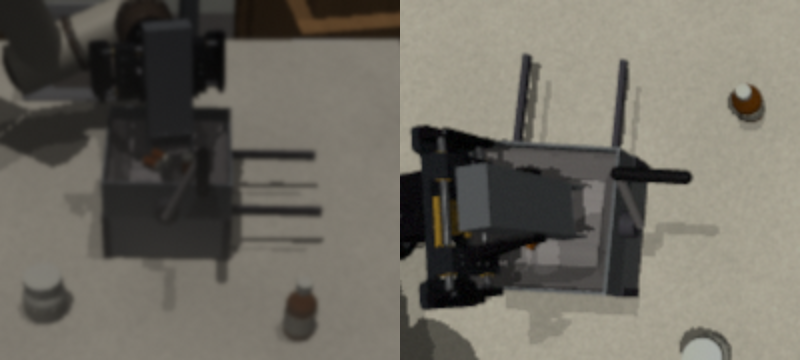

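Amber vials show in the hopper at about (150,158) in the left crop. I'll right the tub and carry it toward the ledge.

```bash

python3 -m creep '{"dp":[[0,0,0],[0,0,0],[0,0,0],[0,0,0],[0,0,0],[0,0,0],[0,0,0],[0,0,0],[0,0,0],[0,0,0]],"turn":[[0.1,0.014,0],[0.2,0.028,0],[0.3,0.041,0],[0.4,0.055,0],[0.5,0.069,0],[0.6,0.083,0],[0.7,0.096,0],[0.8,0.11,0],[0.85,0.117,0],[0.85,0.117,0]],"claw":[0.8,0.8,0.8,0.8,0.8,0.8,0.8,0.8,0.8,0.8]}' >/dev/null
python3 -m creep '{"dp":[[0,0,0],[0,0,0],[0,0,0],[0,0,0],[0,0,0],[0,0,0],[0,0,0],[0,0,0],[0,0,0],[0,0,0]],"turn":[[0.1,0.014,0],[0.2,0.028,0],[0.3,0.041,0],[0.4,0.055,0],[0.5,0.069,0],[0.6,0.083,0],[0.7,0.096,0],[0.8,0.11,0],[0.9,0.124,0],[0.9,0.124,0]],"claw":[0.8,0.8,0.8,0.8,0.8,0.8,0.8,0.8,0.8,0.8]}' >/dev/null; python3 st.py
python3 -m creep '{"dp":[[0,0,0],[0,0,0],[0,0,0],[0,-2,0],[-0.3,-5,0],[-0.6,-8,0],[-0.9,-11.5,0],[-1.2,-15,0],[-1.6,-18,0],[-2,-20,0]],"turn":[[0,0,0],[0,0,0],[0,0,0],[0,0,0.04],[0,0,0.1],[0,0,0.17],[0,0,0.25],[0,0,0.33],[0,0,0.41],[0,0,0.45]],"claw":[0.8,0.8,0.8,0.8,0.8,0.8,0.8,0.8,0.8,0.8]}' >/dev/null; python3 st.py
python3 -m creep '{"dp":[[-0.3,-3,0],[-0.5,-6.5,0],[-0.8,-10,0],[-1.1,-13.5,0],[-1.4,-17,0],[-1.7,-20.5,0],[-2,-24,0],[-2.3,-27.5,0],[-2.7,-31,0],[-3,-34,0]],"turn":[[0,0,0.05],[0,0,0.12],[0,0,0.19],[0,0,0.26],[0,0,0.33],[0,0,0.4],[0,0,0.47],[0,0,0.53],[0,0,0.58],[0,0,0.609]],"claw":[0.8,0.8,0.8,0.8,0.8,0.8,0.8,0.8,0.8,0.8]}' >/dev/null; python3 st.py
python3 - <<'E'
from h import *
b,d=snap('top','t3.png')
cv2.imwrite('pics/t3c.png',cv2.resize(b[100:270,30:430],None,fx=2,fy=2)[:,:,::-1])
P=cloud('top',d);q=P[(abs(P[...,0]-.537)<.05)&(abs(P[...,1]-.297)<.05)];print(np.percentile(q[:,2],[1,10,50,90,99]))
for c in('top','side'):
    print([(np.round(x['point'],3),x['conf']) for x in arm.find_in('top','vial0')]); arm.camera('side')
E
```

```text
t13.12 q [ 40.3  17.6  -1.2  -0.1 -71.3 -32.9] p [0.5369 0.2472 0.2568] F [ 0.9 -0.3 -1.1] w 59.2 ff 50.0 x [ 0.129 -0.992 -0.001] y [-0.992 -0.129  0.003] z [-0.003  0.001 -1.   ]
t13.95 q [ 23.3  10.4 -11.1   0.1 -68.8  10.3] p [0.5165 0.0482 0.2558] F [ 0.5  0.3 -2.3] w 59.4 ff 50.0 x [ 0.554 -0.833  0.001] y [-0.833 -0.554  0.004] z [-0.003 -0.002 -1.   ]
t14.78 q [-14.5  15.3  -4.6   0.1 -70.3  83. ] p [ 0.487  -0.2913  0.2556] F [ 0.7  0.1 -1.4] w 59.6 ff 50.0 x [ 0.93  -0.367 -0.003] y [-0.367 -0.93   0.002] z [-0.003 -0.    -1.   ]
[0.0722 0.074  0.0763 0.0888 0.1043]
[(array([0.526, 0.331, 0.09 ]), 0.61)]
[(array([0.526, 0.331, 0.09 ]), 0.61)]
```

View pics/t3c.png

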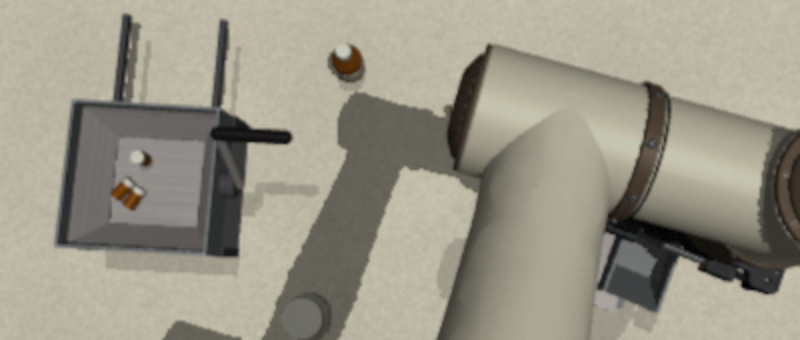

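All three vials lie in the hopper, at (138,157), (120,190) and (133,197). Now I'll lower the tub onto the ledge.

```bash

python3 -m creep '{"dp":[[0,-1.5,0],[0,-2.8,0],[0,-2.8,-3],[0,-2.8,-6],[0,-2.8,-9],[0,-2.8,-12],[0,-2.8,-15],[0,-2.8,-17],[0,-2.8,-18.5],[0,-2.8,-19]],"turn":[[0,0,0],[0,0,0],[0,0,0],[0,0,0],[0,0,0],[0,0,0],[0,0,0],[0,0,0],[0,0,0],[0,0,0]],"claw":[0.8,0.8,0.8,0.8,0.8,0.8,0.8,0.8,0.8,0.8]}' >/dev/null; python3 st.py
python3 -m creep '{"dp":[[0,0,-0.2],[0,0,-0.4],[0,0,-0.6],[0,0,-0.8],[0,0,-1],[0,0,-1.2],[0,0,-1.4],[0,0,-1.5],[0,0,-1.5],[0,0,-1.5]],"turn":[[0,0,0],[0,0,0],[0,0,0],[0,0,0],[0,0,0],[0,0,0],[0,0,0],[0,0,0],[0,0,0],[0,0,0]],"claw":[0.8,0.8,0.8,0.8,0.8,0.8,0.8,0.8,0.8,0.8]}' >/dev/null; python3 st.py
python3 - <<'E'
from h import *
b,d=snap('side','s4.png')
cv2.imwrite('pics/s4c.png',cv2.resize(b[240:384,140:330],None,fx=3,fy=3)[:,:,::-1])
E
```

```text
t15.87 q [-17.1  27.  -17.1  -0.  -46.2  85.5] p [ 0.4861 -0.3167  0.0636] F [-0.   1.1 -1.8] w 59.5 ff 50.0 x [ 0.93  -0.369 -0.006] y [-0.369 -0.93   0.   ] z [-0.006  0.002 -1.   ]
t16.70 q [-17.2  27.9 -17.7   0.  -44.4  85.5] p [ 0.4875 -0.3182  0.0522] F [-1.   1.3  4.1] w 59.6 ff 50.0 x [ 0.929 -0.37   0.   ] y [-0.37  -0.929  0.   ] z [ 0. -0. -1.]
```

View pics/s4c.png

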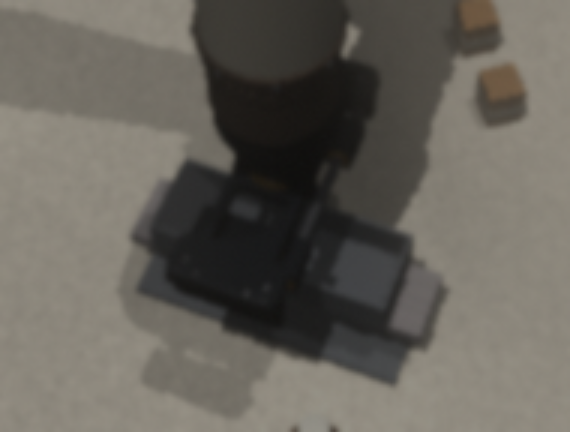

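```bash

python3 -m creep '{"dp":[[0,0,0],[0,0,0],[0,0,0],[0,0,0],[0,0,0],[0,0,0],[0,0,0.5],[0,0,1.5],[0,0,3],[0,0,5]],"turn":[[0,0,0],[0,0,0],[0,0,0],[0,0,0],[0,0,0],[0,0,0],[0,0,0],[0,0,0],[0,0,0],[0,0,0]],"claw":[0.1,-0.3,-0.6,-1,-1,-1,-1,-1,-1,-1]}' >/dev/null; python3 st.py
python3 -m creep '{"dp":[[0,0,4],[0,0,8],[0,0,12],[0,0,15],[0,0,17],[1,5,17],[2,9,17],[3,13,17],[4,17,17],[5,21,17]],"turn":[[0,0,0],[0,0,0],[0,0,0],[0,0,0],[0,0,-0.1],[0,0,-0.2],[0,0,-0.3],[0,0,-0.4],[0,0,-0.5],[0,0,-0.6]],"claw":[-1,-1,-1,-1,-1,-1,-1,-1,-1,-1]}' >/dev/null; python3 st.py
python3 -m creep '{"dp":[[1,4,0],[1.5,8,0],[2,12,0],[2.5,16,0],[3,20,0],[3.5,23,0],[4,24.8,0],[4,24.8,0],[4,24.8,0],[4,24.8,0]],"turn":[[0,0,-0.1],[0,0,-0.2],[0,0,-0.3],[0,0,-0.4],[0,0,-0.5],[0,0,-0.6],[0,0,-0.632],[0,0,-0.632],[0,0,-0.632],[0,0,-0.632]],"claw":[-1,-1,-1,-1,-1,-1,-1,-1,-1,-1]}' >/dev/null; python3 st.py
python3 - <<'E'
from h import *
b,d=snap('side','s5.png')
r=arm.landmark_of('side','lever_grip');print([(np.round(x['point'],3),x['conf']) for x in r])
b,d=snap('top','t5.png');P=cloud('top',d)
m=(np.hypot(P[...,0]-.49,P[...,1]+.318)<.11)&(P[...,2]>.072)&(P[...,2]<.085)
print(m.sum(),cv2.minAreaRect((P[m][:,:2]*1000).astype(np.float32)))
w,dw=snap('wrist','w5.png');P=cloud('wrist',dw)
cv2.imwrite('pics/both5.png',np.hstack([b[100:300,160:420],cv2.resize(w,(260,200))])[:,:,::-1])
m=(P[...,2]>.20)&(P[...,2]<.225)&(dw>0)&(abs(P[...,1]-.14)<.05)
print(m.sum(),P[m].min(0),P[m].max(0),cv2.minAreaRect((P[m][:,:2]*1000).astype(np.float32)) if m.any() else 0)
E
```

```text
t17.58 q [-17.2  24.4 -14.9  -0.  -50.9  85.5] p [ 0.4868 -0.3179  0.1017] F [ 0.9 -0.3 -0.3] w 86.7 ff 0.0 x [ 0.929 -0.37  -0.002] y [-0.37  -0.929  0.   ] z [-0.002  0.001 -1.   ]
t18.42 q [  5.   12.5  -5.8   0.  -71.6  28.6] p [ 0.5356 -0.1137  0.273 ] F [ 0.7  0.3 -0.6] w 87.0 ff 0.0 x [ 0.554 -0.833  0.001] y [-0.833 -0.554 -0.002] z [ 0.002  0.    -1.   ]
t19.25 q [ 28.6  16.9   0.1   0.  -73.1 -30.9] p [0.5754 0.1321 0.2721] F [ 0.8 -0.7  0.5] w 86.9 ff 0.0 x [-0.04  -0.999 -0.   ] y [-0.999  0.04  -0.   ] z [ 0.  0. -1.]
[(array([0.582, 0.142, 0.214]), 0.67), (array([ 0.49 , -0.321,  0.044]), 0.23)]
299 ((486.01513671875, -317.5015869140625), (61.29141616821289, 174.29348754882812), 68.3156967163086)
1579 [0.5702 0.0995 0.2091] [0.5876 0.1694 0.2208] ((579.0882568359375, 134.2760009765625), (69.64530944824219, 15.780606269836426), 87.98826599121094)
```

View pics/both5.png

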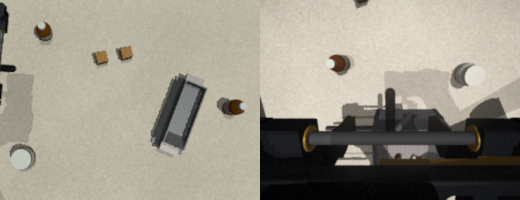

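The tub sits on the ledge, centred to 2 mm and aligned. The cartons are unchanged at (101,58) and (125,53) in the left crop, and the lever bar is centred under the gripper in the right one. Descending over the bar.

```bash

python3 -m creep '{"dp":[[0,0,-1],[0,0,-3],[0,0,-5],[0,0,-6.5],[0,0,-7.5],[0,0,-8],[0,0,-8],[0,0,-8],[0,0,-8],[0,0,-8]],"turn":[[0,0,0],[0,0,0],[0,0,0],[0,0,0],[0,0,0],[0,0,0],[0,0,0],[0,0,0],[0,0,0],[0,0,0]],"claw":[-1,-1,-1,-1,-1,-1,0.3,0.3,0.3,0.3]}' 10; python3 st.py
python3 -m creep '{"dp":[[0,0,0],[0,0,0],[0,0,0],[0,0,0],[0,0,0],[0,0,0],[0,0,0],[0,0,0],[0,0,0],[0,0,0]],"turn":[[0,0,0],[0,0,0],[0,0,0],[0,0,0],[0,0,0],[0,0,0],[0,0,0],[0,0,0],[0,0,0],[0,0,0]],"claw":[0.5,0.5,0.5,0.5,0.5,0.5,0.5,0.5,0.5,0.5]}' 10; python3 st.py
```

```text
clock: 20.28
position: [0.5762, 0.1328, 0.1927]
tool_rot: [[-0.04, -0.999, 0.002], [-0.999, 0.04, 0.001], [-0.001, -0.002, -1.0]]
contact_force: [-0.2, -0.3, 0.8]
grip_width: 0.785
finger_force: 0.0
t20.28 q [ 28.7  20.   -7.1   0.  -62.7 -31. ] p [0.5762 0.1328 0.1927] F [-0.2 -0.3  0.8] w 68.3 ff 0.0 x [-0.04  -0.999 -0.001] y [-0.999  0.04  -0.002] z [ 0.002  0.001 -1.   ]
clock: 21.12
position: [0.5756, 0.1326, 0.1915]
tool_rot: [[-0.04, -0.999, -0.0], [-0.999, 0.04, -0.0], [0.0, 0.0, -1.0]]
contact_force: [-0.1, -0.1, -0.5]
grip_width: 0.251
finger_force: 0.0
t21.12 q [ 28.7  20.1  -7.2  -0.  -62.7 -31. ] p [0.5756 0.1326 0.1915] F [-0.1 -0.1 -0.5] w 21.9 ff 0.0 x [-0.04  -0.999  0.   ] y [-0.999  0.04   0.   ] z [-0. -0. -1.]
```

```bash

python3 -m creep '{"dp":[[-1.13,0.04,0.41],[-2.29,0.09,0.71],[-3.48,0.13,0.89],[-4.67,0.18,0.95],[-5.87,0.22,0.89],[-7.06,0.27,0.71],[-8.22,0.31,0.41],[-9.35,0.36,0],[-10.43,0.4,-0.52],[-11.45,0.44,-1.15]],"turn":[[0,0,0],[0,0,0],[0,0,0],[0,0,0],[0,0,0],[0,0,0],[0,0,0],[0,0,0],[0,0,0],[0,0,0]],"claw":[0.5,0.5,0.5,0.5,0.5,0.5,0.5,0.5,0.5,0.5]}' 10 >/dev/null; python3 st.py
python3 -m creep '{"dp":[[-0.3,0,-0.2],[-0.5,0,-0.4],[-0.75,0.02,-0.55],[-0.95,0.03,-0.73],[-0.95,0.03,-0.73],[-0.95,0.03,-0.73],[-0.95,0.03,-0.73],[-0.95,0.03,-0.73],[-0.95,0.03,-0.73],[-0.95,0.03,-0.73]],"turn":[[0,0,0],[0,0,0],[0,0,0],[0,0,0],[0,0,0],[0,0,0],[0,0,0],[0,0,0],[0,0,0],[0,0,0]],"claw":[0.5,0.5,0.5,0.5,0.5,0.5,0.5,0.5,0.5,0.5]}' 10 >/dev/null; python3 st.py
python3 - <<'E'
from h import *
r=[]
for c in('side','top'):
    b,d=snap(c,c+'6.png'); print([(np.round(x['point'],3),x['conf']) for x in arm.landmark_of(c,'lever_grip')],[(np.round(x['point'],3),x['conf']) for x in arm.find_in(c,'vial0')])
    r.append(cv2.resize(b[60:220,180:380] if c=='side' else b[80:240,20:220],None,fx=2,fy=2))
cv2.imwrite('pics/both6.png',np.hstack(r)[:,:,::-1])
E
```

```text
t21.95 q [ 35.9  10.  -22.5   0.3 -56.5 -38.3] p [0.4665 0.1391 0.1843] F [ 8.3 -0.1  5.9] w 21.9 ff 4.1 x [-0.038 -0.999 -0.006] y [-0.999  0.038 -0.015] z [ 0.016  0.005 -1.   ]
t22.78 q [ 36.7   9.7 -24.3   0.2 -55.4 -39. ] p [0.4561 0.1391 0.1759] F [ 6.  -0.1  4.5] w 22.1 ff 3.1 x [-0.038 -0.999 -0.005] y [-0.999  0.038 -0.011] z [ 0.011  0.004 -1.   ]
[(array([0.461, 0.144, 0.196]), 0.68), (array([ 0.488, -0.318,  0.046]), 0.51), (array([ 0.486, -0.316,  0.048]), 0.16)] [(array([0.483, 0.181, 0.172]), 0.45)]
[(array([0.457, 0.144, 0.2  ]), 0.44)] [(array([0.564, 0.269, 0.017]), 0.39), (array([0.575, 0.331, 0.018]), 0.38)]
```

View pics/both6.png

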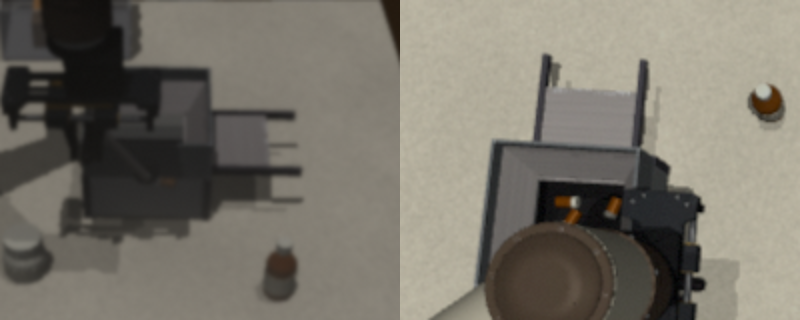

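The gate is open and the three vials lie in the bin at (566,201), (572,214) and (612,207). I'll pull a touch further to make sure the lever is at its stop.

```bash

python3 -m creep '{"dp":[[-0.15,0,-0.12],[-0.3,0.01,-0.25],[-0.4,0.02,-0.35],[-0.4,0.02,-0.35],[-0.4,0.02,-0.35],[-0.4,0.02,-0.35],[-0.4,0.02,-0.35],[-0.4,0.02,-0.35],[-0.4,0.02,-0.35],[-0.4,0.02,-0.35]],"turn":[[0,0,0],[0,0,0],[0,0,0],[0,0,0],[0,0,0],[0,0,0],[0,0,0],[0,0,0],[0,0,0],[0,0,0]],"claw":[0.5,0.5,0.5,0.5,0.5,0.5,0.5,0.5,0.5,0.5]}' 10 >/dev/null; python3 st.py
python3 - <<'E'
from h import *
b,d=arm.camera('top'); P=cloud('top',d)
# gate plate extent beyond +x side, z about .076
m=(P[...,0]>.64)&(P[...,0]<.8)&(abs(P[...,1]-.297)<.04)&(P[...,2]>.05)&(P[...,2]<.1)
print(m.sum(),P[m].max(0),P[m].min(0))
E
```

```text
t23.92 q [ 37.    9.5 -25.    0.2 -54.8 -39.3] p [0.4522 0.1393 0.1725] F [6.3 0.1 5.4] w 22.0 ff 3.2 x [-0.038 -0.999 -0.005] y [-0.999  0.038 -0.011] z [ 0.012  0.004 -1.   ]
884 [0.7185 0.337  0.0802] [0.6401 0.257  0.0709]
```

```bash

python3 -m creep '{"dp":[[0.48,-0.02,0.4],[0.99,-0.04,0.76],[1.51,-0.06,1.1],[2.04,-0.08,1.42],[2.6,-0.1,1.71],[3.16,-0.12,1.98],[3.74,-0.14,2.21],[4.33,-0.16,2.42],[4.92,-0.18,2.6],[5.52,-0.21,2.75]],"turn":[[0,0,0],[0,0,0],[0,0,0],[0,0,0],[0,0,0],[0,0,0],[0,0,0],[0,0,0],[0,0,0],[0,0,0]],"claw":[0.5,0.5,0.5,0.5,0.5,0.5,0.5,0.5,0.5,0.5]}' 10 >/dev/null; python3 st.py
python3 -m creep '{"dp":[[0.61,-0.02,0.12],[1.23,-0.05,0.21],[1.84,-0.07,0.27],[2.46,-0.09,0.3],[3.08,-0.12,0.3],[3.69,-0.14,0.28],[4.31,-0.16,0.21],[4.92,-0.19,0.13],[5.52,-0.21,0],[6.11,-0.23,-0.14]],"turn":[[0,0,0],[0,0,0],[0,0,0],[0,0,0],[0,0,0],[0,0,0],[0,0,0],[0,0,0],[0,0,0],[0,0,0]],"claw":[0.5,0.5,0.5,0.5,0.5,0.5,0.5,0.5,0.5,0.5]}' 10 >/dev/null; python3 st.py
python3 -m creep '{"dp":[[0.3,0,-0.08],[0.59,-0.02,-0.17],[0.88,-0.03,-0.28],[1.17,-0.04,-0.38],[1.35,-0.05,-0.38],[1.51,-0.05,-0.38],[1.51,-0.05,-0.38],[1.51,-0.05,-0.38],[1.51,-0.05,-0.38],[1.51,-0.05,-0.38]],"turn":[[0,0,0],[0,0,0],[0,0,0],[0,0,0],[0,0,0],[0,0,0],[0,0,0],[0,0,0],[0,0,0],[0,0,0]],"claw":[0.5,0.5,0.5,0.5,0.5,0.5,0.5,0.5,0.5,0.5]}' 10 >/dev/null; python3 st.py
```

```text
t24.80 q [ 32.9  13.2 -16.2   0.  -60.3 -35.2] p [0.5046 0.1362 0.1966] F [ 5.3  1.  -4.2] w 21.7 ff 2.5 x [-0.04  -0.999 -0.002] y [-0.999  0.04  -0.003] z [ 0.003  0.002 -1.   ]
t25.63 q [ 29.3  18.9  -8.4  -0.  -62.7 -31.5] p [0.5642 0.1329 0.1952] F [ 1.7 -0.3 -1.5] w 21.6 ff 0.8 x [-0.04  -0.999  0.   ] y [-0.999  0.04   0.001] z [-0.001 -0.    -1.   ]
t26.47 q [ 28.5  20.3  -6.7  -0.  -62.9 -30.8] p [0.5788 0.1326 0.1917] F [-0.3 -0.5  0.5] w 22.1 ff 0.0 x [-0.04  -0.999 -0.   ] y [-0.999  0.04  -0.   ] z [ 0.  0. -1.]
```

```bash

python3 -m creep '{"dp":[[0,0,0],[0,0,0],[0,0,0],[0,0,0],[0,0,1],[0,0,3],[0,0,5],[0,0,7],[-1,-3,8],[-3,-6,8]],"turn":[[0,0,0],[0,0,0],[0,0,0],[0,0,0],[0,0,0],[0,0,0],[0,0,0],[0,0,0],[0,0,0],[0,0,0]],"claw":[0,-0.5,-1,-1,-1,-1,-1,-1,-1,-1]}' 10 >/dev/null; python3 st.py
python3 - <<'E'
from h import *
b,d=snap('top','t7.png');P=cloud('top',d)
m=(P[...,2]>.02)&(P[...,2]<.06)&(P[...,0]>.2)&(P[...,0]<.9)&(abs(P[...,1])<.7)
n,l,st,c=cv2.connectedComponentsWithStats(m.astype(np.uint8))
for i in range(1,n):
    if st[i,4]>60: print(st[i],P[l==i].mean(0))
for x,y in((.656,-.168),(.642,-.0995)):
    q=P[(np.hypot(P[...,0]-x,P[...,1]-y)<.035)&(P[...,2]>.033)&(P[...,2]<.06)]
    print(len(q),q.mean(0),cv2.minAreaRect((q[:,:2]*1000).astype(np.float32)))
print([(np.round(x['point'],3),x['conf']) for x in arm.landmark_of('top','carton0')])
print([(np.round(x['point'],3),x['conf']) for x in arm.landmark_of('top','lever_grip')])
print([(np.round(x['point'],3),x['conf']) for x in arm.find_in('top','vial0')])
q=P[(abs(P[...,0]-.537)<.05)&(abs(P[...,1]-.297)<.05)];print(np.percentile(q[:,2],[1,50,99]))
s,_=arm.camera('side');print([(np.round(x['point'],3),x['conf']) for x in arm.find_in('side','vial0')])
cv2.imwrite('pics/both7.png',np.hstack([b,s[:, :]])[60:360,:,::-1][:,:1024][:, ::1][:, :800])
E
```

```text
t27.30 q [ 24.3  13.2  -4.7   0.1 -71.7 -26.5] p [0.5515 0.0732 0.2748] F [0.8 0.  0.6] w 80.5 ff 0.0 x [-0.037 -0.999 -0.001] y [-0.999  0.038 -0.007] z [ 0.007  0.001 -1.   ]
[199 128  14  12  69] [0.6961 0.0538 0.0414]
[280 145  14  15 137] [ 0.6548 -0.1668  0.0376]
[255 150  14  14 136] [ 0.6406 -0.0987  0.0377]
[325 173  40  57 182] [ 0.5581 -0.3337  0.0467]
[ 327  182   38   60 1081] [ 0.4932 -0.3254  0.0484]
[143 199   7  29  82] [0.4789 0.2083 0.0433]
[385 199  14  16 108] [ 0.5062 -0.4483  0.0427]
[319 235  21  21 175] [ 0.3973 -0.2799  0.0445]
[176 246  19  23 103] [0.3731 0.0906 0.0372]
120 [ 0.656  -0.1674  0.0392] ((656.3137817382812, -167.564453125), (29.9755802154541, 29.7669734954834), 14.088533401489258)
123 [ 0.6416 -0.0992  0.039 ] ((642.1491088867188, -99.04698944091797), (30.53460693359375, 30.068466186523438), 13.489198684692383)
[(array([ 0.643, -0.097,  0.001]), 0.71), (array([ 0.654, -0.171,  0.   ]), 0.55), (array([0.54 , 0.296, 0.139]), 0.47)]
[(array([ 0.711,  0.057, -0.   ]), 0.74)]
[]
[0.0718 0.0759 0.0801]
[]
```

View pics/both7.png

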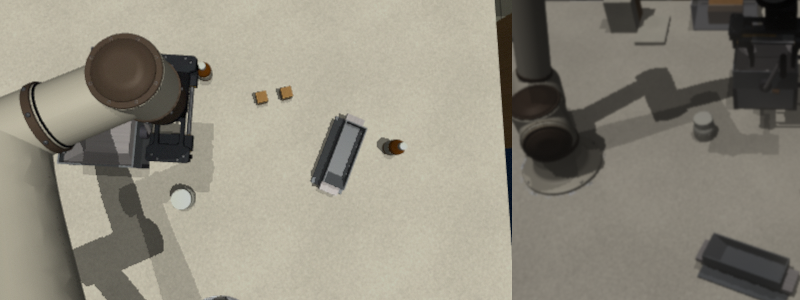

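The hopper is empty, with the gate flat at 76 mm and the lever home. The cartons haven't moved: (262,97) and (286,92) in this picture. I'll go to the first carton.

```bash

python3 -m creep '{"dp":[[1,-3,0],[3,-6.5,0],[5,-10,0],[7,-13.5,0],[9.3,-17.1,0],[9.3,-17.1,0],[9.3,-17.1,-3],[9.3,-17.1,-6],[9.3,-17.1,-9],[9.3,-17.1,-12]],"turn":[[0,0,0.05],[0,0,0.15],[0,0,0.25],[0,0,0.274],[0,0,0.274],[0,0,0.274],[0,0,0.274],[0,0,0.274],[0,0,0.274],[0,0,0.274]],"claw":[-1,-1,-1,-1,-1,-1,-1,-1,-1,-1]}' 10 >/dev/null; python3 st.py
python3 -m creep '{"dp":[[0,0,0],[0,0,0],[0,0,0],[0,0,0],[0,0,0],[0,0,0],[0,0,0],[0,0,0],[0,0,0],[0,0,0]],"turn":[[0,0,0],[0,0,0],[0,0,0],[0,0,0],[0,0,0],[0,0,0],[0,0,0],[0,0,0],[0,0,0],[0,0,0]],"claw":[-1,-1,-1,-1,-1,-1,-1,-1,-1,-1]}' 10 >/dev/null; python3 st.py
python3 - <<'E'
from h import *
w,dw=snap('wrist','w8.png');P=cloud('wrist',dw)
m=(P[...,2]>.033)&(P[...,2]<.046)&(dw>0)&(P[...,0]>.55)&(abs(P[...,1]+.13)<.1)
n,l,st,c=cv2.connectedComponentsWithStats(m.astype(np.uint8))
for i in range(1,n):
    if st[i,4]>150: print(st[i],cv2.minAreaRect((P[l==i][:,:2]*1000).astype(np.float32)))
E
```

```text
t28.43 q [  5.6  27.6  -1.5   0.  -60.9   7.9] p [ 0.6426 -0.0978  0.1497] F [ 0.7 -0.1  0.2] w 87.1 ff 0.0 x [ 0.232 -0.973 -0.   ] y [-0.973 -0.232  0.   ] z [-0. -0. -1.]
t29.27 q [  5.5  27.4  -1.5   0.  -61.1   7.9] p [ 0.642  -0.0985  0.1517] F [-0.4  0.3 -0.4] w 86.9 ff 0.0 x [ 0.232 -0.973  0.   ] y [-0.973 -0.232 -0.   ] z [ 0.  0. -1.]
[ 244   99   33   34 1090] ((658.810302734375, -168.232666015625), (29.596359252929688, 29.40559959411621), 13.625417709350586)
[243 173  31  32 924] ((644.3680419921875, -99.8697509765625), (29.54424285888672, 30.336225509643555), 14.534834861755371)
```

```bash

python3 -m creep '{"dp":[[0.1,-0.1,-3],[0.1,-0.1,-6],[0.1,-0.1,-9],[0.1,-0.1,-11.5],[0.1,-0.1,-13],[0.1,-0.1,-13.8],[0.1,-0.1,-13.8],[0.1,-0.1,-13.8],[0.1,-0.1,-13.8],[0.1,-0.1,-13.8]],"turn":[[0,0,0],[0,0,0],[0,0,0],[0,0,0],[0,0,0],[0,0,0],[0,0,0],[0,0,0],[0,0,0],[0,0,0]],"claw":[-1,-1,-1,-1,-1,-1,0.2,0.5,0.8,0.8]}' 15 >/dev/null
python3 -m creep '{"dp":[[0,0,0],[0,0,0],[0,0,0],[0,0,0],[0,0,0],[0,0,0],[0,0,0],[0,0,0],[0,0,0],[0,0,0]],"turn":[[0,0,0],[0,0,0],[0,0,0],[0,0,0],[0,0,0],[0,0,0],[0,0,0],[0,0,0],[0,0,0],[0,0,0]],"claw":[0.8,0.8,0.8,0.8,0.8,0.8,0.8,0.8,0.8,0.8]}' 15 >/dev/null; python3 st.py
python3 -m creep '{"dp":[[0,0,1],[0,0,3],[0,0,5.5],[0,0,8],[0,0,10.5],[0,0,13],[0,0,15],[0,0,16],[0,0,16],[0,0,16]],"turn":[[0,0,0],[0,0,0],[0,0,0],[0,0,0],[0,0,-0.1],[0,0,-0.2],[0,0,-0.3],[0,0,-0.4],[0,0,-0.5],[0,0,-0.6]],"claw":[0.8,0.8,0.8,0.8,0.8,0.8,0.8,0.8,0.8,0.8]}' 15 >/dev/null; python3 st.py
```

```text
t30.98 q [  5.4  36.   -8.9   0.  -45.1   8. ] p [ 0.643  -0.0994  0.0136] F [-0.5  0.6  1.4] w 29.8 ff 15.0 x [ 0.232 -0.973  0.   ] y [-0.973 -0.232 -0.   ] z [ 0. -0. -1.]
t31.82 q [  5.4  26.4   0.4  -0.  -63.9 -26.7] p [ 0.6434 -0.0994  0.1756] F [ 0.2 -0.2 -1.1] w 29.4 ff 15.0 x [-0.363 -0.932 -0.001] y [-0.932  0.363 -0.003] z [ 0.003  0.    -1.   ]
```

```bash

python3 -m creep '{"dp":[[-1,-2,0],[-2.5,-5,0],[-4.5,-8.5,0],[-6.3,-12,0],[-8,-15.5,0],[-9.7,-19,0],[-11.2,-22,0],[-12,-23.3,0],[-12,-23.3,0],[-12,-23.3,0]],"turn":[[0,0,0],[0,0,0],[0,0,0],[0,0,0],[0,0,0],[0,0,0],[0,0,0],[0,0,0],[0,0,0],[0,0,0]],"claw":[0.8,0.8,0.8,0.8,0.8,0.8,0.8,0.8,0.8,0.8]}' 15 >/dev/null; python3 st.py
python3 -m creep '{"dp":[[0,0,-1.5],[0,0,-3.5],[0,0,-5.5],[0,0,-7],[0,0,-8.5],[0,0,-9.5],[0,0,-10.2],[0,0,-10.6],[0,0,-10.9],[0,0,-10.9]],"turn":[[0,0,0],[0,0,0],[0,0,0],[0,0,0],[0,0,0],[0,0,0],[0,0,0],[0,0,0],[0,0,0],[0,0,0]],"claw":[0.8,0.8,0.8,0.8,0.8,0.8,0.8,0.8,0.8,0.8]}' 15 >/dev/null; python3 st.py
```

```text
t32.65 q [-17.6  23.6  -4.4  -0.  -62.   -3.5] p [ 0.5226 -0.3329  0.1739] F [ 0.2 -0.1 -0.9] w 30.0 ff 15.0 x [-0.359 -0.933 -0.   ] y [-0.933  0.359 -0.   ] z [ 0.001  0.    -1.   ]
t33.48 q [-17.5  30.  -11.4   0.  -48.6  -3.5] p [ 0.5232 -0.3322  0.0645] F [ 0.9  0.1 -0.2] w 30.2 ff 15.0 x [-0.357 -0.934  0.   ] y [-0.934  0.357 -0.   ] z [ 0. -0. -1.]
```

```bash

python3 -m creep '{"dp":[[0,0,-0.1],[0,0,-0.2],[0,0,-0.2],[0,0,-0.2],[0,0,-0.2],[0,0,-0.2],[0,0,-0.2],[0,0,-0.2],[0,0,-0.2],[0,0,-0.2]],"turn":[[0,0,0],[0,0,0],[0,0,0],[0,0,0],[0,0,0],[0,0,0],[0,0,0],[0,0,0],[0,0,0],[0,0,0]],"claw":[0.8,0.8,0.8,0.25,0.2,0.15,0.1,0.05,0.03,0.03]}' 15 >/dev/null; python3 st.py
python3 -m creep '{"dp":[[0,0,0],[0,0,0.5],[0,0,1.5],[0,0,3],[0,0,5],[0,0,7.5],[0,0,10],[0,0,13],[0,0,15],[0,0,15]],"turn":[[0,0,0],[0,0,0],[0,0,0],[0,0,0],[0,0,0],[0,0,0],[0,0,0],[0,0,0],[0,0,0],[0,0,0]],"claw":[0.03,0.03,0.03,0.03,0.03,0.03,0.03,0.03,0.03,0.03]}' 15 >/dev/null; python3 st.py
python3 -m creep '{"dp":[[2,4,-2],[4,8,-2],[7,10.5,-2],[10,13,-2],[13.4,16.5,-2],[13.4,16.5,-2],[13.4,16.5,-2],[13.4,16.5,-2],[13.4,16.5,-2],[13.4,16.5,-2]],"turn":[[0,0,0.1],[0,0,0.2],[0,0,0.3],[0,0,0.4],[0,0,0.5],[0,0,0.6],[0,0,0.61],[0,0,0.61],[0,0,0.61],[0,0,0.61]],"claw":[-1,-1,-1,-1,-1,-1,-1,-1,-1,-1]}' 15 >/dev/null; python3 st.py
python3 - <<'E'
from h import *
w,dw=snap('wrist','w9.png');P=cloud('wrist',dw)
m=(P[...,2]>.033)&(P[...,2]<.046)&(dw>0)&(P[...,0]>.55)&(abs(P[...,1]+.13)<.1)
n,l,st,c=cv2.connectedComponentsWithStats(m.astype(np.uint8))
for i in range(1,n):
    if st[i,4]>150: print(st[i],cv2.minAreaRect((P[l==i][:,:2]*1000).astype(np.float32)))
b,d=snap('top','t9.png')
print([(np.round(x['point'],3),x['conf']) for x in arm.landmark_of('top','carton0')])
P=cloud('top',d)
q=P[(np.hypot(P[...,0]-.52,P[...,1]+.33)<.06)&(P[...,2]>.083)&(P[...,2]<.1)];print(len(q),cv2.minAreaRect((q[:,:2]*1000).astype(np.float32)),q.mean(0))
m=(np.hypot(P[...,0]-.486,P[...,1]+.318)<.11)&(P[...,2]>.072)&(P[...,2]<.082)
print(m.sum(),cv2.minAreaRect((P[m][:,:2]*1000).astype(np.float32)))
cv2.imwrite('pics/both9.png',np.hstack([cv2.resize(b[150:280,300:420],(390,422)),cv2.resize(w,(400,422))])[:,:,::-1])
E
```

```text
t34.32 q [-17.5  30.1 -11.5   0.  -48.4  -3.5] p [ 0.523  -0.3324  0.0626] F [-0.2 -1.3  0.3] w 41.6 ff 0.0 x [-0.358 -0.934  0.   ] y [-0.934  0.358  0.   ] z [-0. -0. -1.]
t35.15 q [-17.5  21.6  -0.8   0.1 -67.   -3.5] p [ 0.5256 -0.3339  0.2198] F [ 0.2 -0.4  0.4] w 41.9 ff 0.0 x [-0.357 -0.934  0.001] y [-0.934  0.357 -0.012] z [ 0.011 -0.006 -1.   ]
t35.98 q [ -0.8  28.3   6.2   0.  -67.9  14.6] p [ 0.6561 -0.1684  0.1929] F [-0.8 -0.5  0.3] w 86.4 ff 0.0 x [ 0.239 -0.971  0.   ] y [-0.971 -0.239  0.   ] z [-0. -0. -1.]
[281 181  35  35 693] ((609.4657592773438, -159.64260864257812), (30.00896644592285, 30.20592498779297), 42.264522552490234)
[(array([ 0.605, -0.163,  0.001]), 0.43)]
133 ((521.79345703125, -331.3053283691406), (29.441186904907227, 30.000019073486328), 70.79795837402344) [ 0.5214 -0.3312  0.0873]
314 ((486.045654296875, -317.50445556640625), (61.057151794433594, 174.29421997070312), 68.06183624267578)
```

View pics/both9.png

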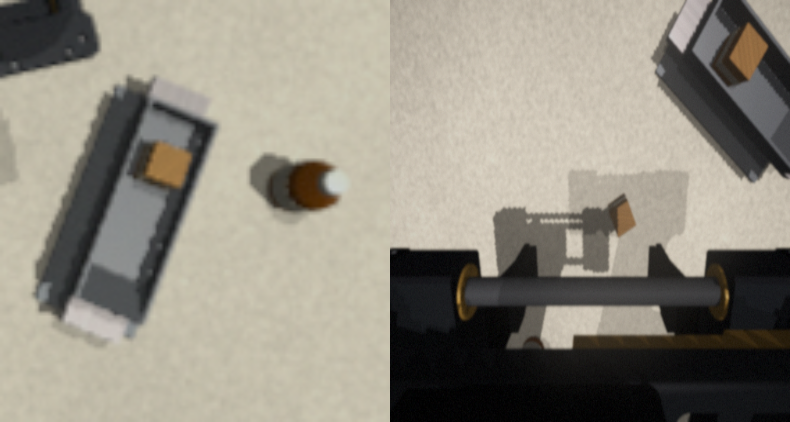

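Carton 1 stands in the tub at (166,165) in the left crop. Carton 2 has been knocked aside to about (0.608,-0.160), turned 42°. I'll realign over it and re-measure.

```bash

python3 -m creep '{"dp":[[-2,0.4,0],[-4.8,0.8,0],[-4.8,0.8,-2],[-4.8,0.8,-4],[-4.8,0.8,-4],[-4.8,0.8,-4],[-4.8,0.8,-4],[-4.8,0.8,-4],[-4.8,0.8,-4],[-4.8,0.8,-4]],"turn":[[0,0,0.1],[0,0,0.2],[0,0,0.3],[0,0,0.4],[0,0,0.495],[0,0,0.495],[0,0,0.495],[0,0,0.495],[0,0,0.495],[0,0,0.495]],"claw":[-1,-1,-1,-1,-1,-1,-1,-1,-1,-1]}' 15 >/dev/null; python3 st.py
python3 - <<'E'
from h import *
w,dw=snap('wrist','w10.png');P=cloud('wrist',dw)
m=(P[...,2]>.033)&(P[...,2]<.046)&(dw>0)&(P[...,0]>.55)&(abs(P[...,1]+.13)<.1)
n,l,st,c=cv2.connectedComponentsWithStats(m.astype(np.uint8))
for i in range(1,n):
    if st[i,4]>150: print(st[i],cv2.minAreaRect((P[l==i][:,:2]*1000).astype(np.float32)))
E
```

```text
t36.97 q [  0.   25.5  -4.4   0.  -60.   42.3] p [ 0.6094 -0.1595  0.1532] F [-0.1  0.4  0.6] w 86.9 ff 0.0 x [ 0.673 -0.74   0.001] y [-0.74  -0.673 -0.001] z [ 0.001 -0.    -1.   ]
[245 176  31  30 907] ((609.59423828125, -159.70762634277344), (29.79033851623535, 29.525882720947266), 41.963687896728516)
```

```bash

python3 -m creep '{"dp":[[0,0,-3],[0,0,-6],[0,0,-9],[0,0,-11.5],[0,0,-13],[0,0,-13.8],[0,0,-13.8],[0,0,-13.8],[0,0,-13.8],[0,0,-13.8]],"turn":[[0,0,0],[0,0,0],[0,0,0],[0,0,0],[0,0,0],[0,0,0],[0,0,0],[0,0,0],[0,0,0],[0,0,0]],"claw":[-1,-1,-1,-1,-1,-1,0.2,0.5,0.8,0.8]}' 15 >/dev/null
python3 -m creep '{"dp":[[0,0,0],[0,0,0],[0,0,0],[0,0,0],[0,0,0],[0,0,0],[0,0,0],[0,0,0],[0,0,0],[0,0,0]],"turn":[[0,0,0],[0,0,0],[0,0,0],[0,0,0],[0,0,0],[0,0,0],[0,0,0],[0,0,0],[0,0,0],[0,0,0]],"claw":[0.8,0.8,0.8,0.8,0.8,0.8,0.8,0.8,0.8,0.8]}' 15 >/dev/null; python3 st.py
python3 -m creep '{"dp":[[0,0,1],[0,0,3],[0,0,5.5],[0,0,8],[0,0,10.5],[0,0,13],[0,0,15],[0,0,16],[0,0,16],[0,0,16]],"turn":[[0,0,0],[0,0,0],[0,0,0],[0,0,0],[0,0,-0.1],[0,0,-0.2],[0,0,-0.3],[0,0,-0.4],[0,0,-0.5],[0,0,-0.6]],"claw":[0.8,0.8,0.8,0.8,0.8,0.8,0.8,0.8,0.8,0.8]}' 15 >/dev/null; python3 st.py
python3 -m creep '{"dp":[[-1.5,-1.5,0],[-3.5,-3.5,0],[-6,-6,0],[-8.5,-8.5,0],[-11,-11,0],[-13,-13.5,0],[-14.3,-15,0],[-14.3,-15,0],[-14.3,-15,0],[-14.3,-15,0]],"turn":[[0,0,-0.1],[0,0,-0.2],[0,0,-0.3],[0,0,-0.4],[0,0,-0.5],[0,0,-0.515],[0,0,-0.515],[0,0,-0.515],[0,0,-0.515],[0,0,-0.515]],"claw":[0.8,0.8,0.8,0.8,0.8,0.8,0.8,0.8,0.8,0.8]}' 15 >/dev/null; python3 st.py
```

```text
t38.68 q [  0.   34.3 -12.2   0.  -43.5  42.3] p [ 0.609  -0.1594  0.0146] F [-0.8  0.4  1.6] w 29.7 ff 15.0 x [ 0.674 -0.739 -0.   ] y [-0.739 -0.674  0.   ] z [-0. -0. -1.]
t39.52 q [  0.   24.4  -2.8  -0.  -62.7   7.6] p [ 0.6093 -0.1594  0.1765] F [-0.  -1.6 -0.8] w 29.9 ff 15.0 x [ 0.134 -0.991  0.   ] y [-0.991 -0.134 -0.003] z [ 0.003  0.    -1.   ]
t40.35 q [-17.   18.  -12.9  -0.  -59.1  -4.6] p [ 0.4664 -0.3092  0.1749] F [ 0.2 -0.4 -0.6] w 29.6 ff 15.0 x [-0.367 -0.93  -0.   ] y [-0.93   0.367 -0.001] z [ 0.001 -0.    -1.   ]
```

```bash

python3 -m creep '{"dp":[[0,0,-1.5],[0,0,-3.5],[0,0,-5.5],[0,0,-7],[0,0,-8.5],[0,0,-9.5],[0,0,-10.2],[0,0,-10.6],[0,0,-10.9],[0,0,-11.1]],"turn":[[0,0,0],[0,0,0],[0,0,0],[0,0,0],[0,0,0],[0,0,0],[0,0,0],[0,0,0],[0,0,0],[0,0,0]],"claw":[0.8,0.8,0.8,0.8,0.8,0.8,0.8,0.8,0.8,0.8]}' 15 >/dev/null; python3 st.py
python3 -m creep '{"dp":[[0,0,-0.05],[0,0,-0.1],[0,0,-0.1],[0,0,-0.1],[0,0,-0.1],[0,0,-0.1],[0,0,-0.1],[0,0,-0.1],[0,0,-0.1],[0,0,-0.1]],"turn":[[0,0,0],[0,0,0],[0,0,0],[0,0,0],[0,0,0],[0,0,0],[0,0,0],[0,0,0],[0,0,0],[0,0,0]],"claw":[0.8,0.8,0.8,0.25,0.2,0.15,0.1,0.05,0.03,0.03]}' 15 >/dev/null; python3 st.py
python3 -m creep '{"dp":[[0,0,0],[0,0,0.5],[0,0,1.5],[0,0,3],[0,0,5],[0,0,7.5],[0,0,10],[0,0,13],[0,0,16],[0,0,18]],"turn":[[0,0,0],[0,0,0],[0,0,0],[0,0,0],[0,0,0],[0,0,0],[0,0,0],[0,0,0],[0,0,0],[0,0,0]],"claw":[0.03,0.03,0.03,0.03,0.03,0.03,0.03,0.03,0.03,0.03]}' 15 >/dev/null
python3 -m creep '{"dp":[[1,4,0],[2,8,0],[3,12,0],[4,16,0],[5,20,0],[5,23,0],[5,24,0],[5,24,0],[5,24,0],[5,24,0]],"turn":[[0,0,0],[0,0,0],[0,0,0],[0,0,0],[0,0,0],[0,0,0],[0,0,0],[0,0,0],[0,0,0],[0,0,0]],"claw":[0.03,0.03,0.03,0.03,0.03,0.03,0.03,0.03,0.03,0.03]}' 15 >/dev/null; python3 st.py
python3 - <<'E'
from h import *
b,d=snap('top','t11.png');P=cloud('top',d)
s,_=arm.camera('side')
for c in('top','side'):
  for n in('carton0','bottle_a','jar','lever_grip','vial0','lever_pivot'): print(c,n,[(np.round(x['point'],3).tolist(),round(x['conf'],2)) for x in arm.landmark_of(c,n)])
m=((np.hypot(P[...,0]-.486,P[...,1]+.318)<.09)&(P[...,2]>.083)&(P[...,2]<.1)).astype(np.uint8)
n,l,st,c=cv2.connectedComponentsWithStats(m)
for i in range(1,n):
    if st[i,4]>20:print(P[l==i].mean(0),cv2.minAreaRect((P[l==i][:,:2]*1000).astype(np.float32)))
m=(np.hypot(P[...,0]-.486,P[...,1]+.318)<.11)&(P[...,2]>.072)&(P[...,2]<.082)
print(m.sum(),cv2.minAreaRect((P[m][:,:2]*1000).astype(np.float32)))
cv2.imwrite('pics/both11.png',np.hstack([cv2.resize(b[80:280,30:430],(480,240)),cv2.resize(s[80:384,140:400],(300,240))])[:,:,::-1])
E
```

```text
t41.18 q [-17.   25.3 -20.3   0.  -44.4  -4.6] p [ 0.4666 -0.3094  0.0638] F [ 0.   0.1 -0.7] w 30.1 ff 15.0 x [-0.367 -0.93   0.   ] y [-0.93   0.367 -0.001] z [ 0.001 -0.    -1.   ]
t42.02 q [-17.   25.3 -20.4   0.  -44.2  -4.6] p [ 0.466  -0.3094  0.0626] F [-1.2  0.2  0.1] w 41.7 ff 0.0 x [-0.367 -0.93  -0.   ] y [-0.93   0.367 -0.   ] z [ 0. -0. -1.]
t43.68 q [ 10.1  11.  -12.2   0.  -66.8 -31.7] p [ 0.5159 -0.0703  0.243 ] F [-0.7 -0.   0.3] w 42.0 ff 0.0 x [-0.368 -0.93  -0.   ] y [-0.93   0.368 -0.001] z [ 0. -0. -1.]
top carton0 [([0.46, -0.31, 0.05], 0.64), ([0.525, -0.332, 0.045], 0.49)]
top bottle_a [([0.709, 0.063, 0.001], 0.8), ([0.507, -0.464, 0.002], 0.54), ([0.524, -0.333, 0.05], 0.4)]
top jar [([0.364, 0.107, 0.004], 0.98)]
top lever_grip []
top vial0 []
top lever_pivot []
side carton0 [([0.522, -0.334, 0.05], 0.91), ([0.465, -0.312, 0.055], 0.53)]
side bottle_a [([0.714, 0.06, 0.003], 0.63)]
side jar [([0.366, 0.107, -0.004], 0.63)]
side lever_grip []
side vial0 [([0.529, 0.144, 0.102], 0.17)]
side lever_pivot [([0.53, 0.143, 0.1], 0.87)]
[ 0.5213 -0.3315  0.0871] ((521.6398315429688, -331.3153381347656), (30.921829223632812, 30.058406829833984), 68.32685852050781)
[ 0.4651 -0.3075  0.0874] ((465.08636474609375, -307.966552734375), (30.19614028930664, 29.786462783813477), 68.77812957763672)
339 ((486.0966491699219, -317.7489929199219), (61.23265075683594, 174.56430053710938), 68.36270904541016)
```

View pics/both11.png

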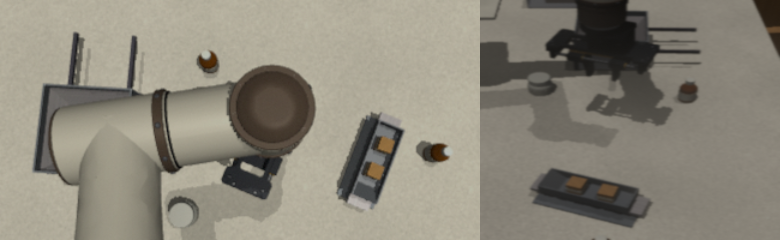

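Both cartons stand side by side in the tub, at (385,145) and (374,170), and the tub is on the ledge. The bottles and the jar are where they started, and the arm is clear. Handing in.

```bash
python3 -c "
from cell import arm
print(arm.hand_in())"
```

```text
the job is handed in; nothing more can be done
None
```

The job is handed in, with no verdict returned: at the last look the three old vials had gone from the hopper into the bin, the lever was home, and the tub stood upright and centred along the ledge with both fresh cartons side by side on its floor; bottles and jar were not moved.

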